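Pack the model boat's battery packs and clip the box shut

ROBOT

A 6-joint arm with a two-finger parallel gripper is mounted at the origin on the work surface. World frame = base frame: x ahead of the robot, y to its left, z up, the work surface at z = 0. Lengths are in mm, angles in rad, forces in N, time in s.
With the tool pointing down it reaches from about 350 to 775 mm from the base axis. Payload 7.3 kg.
Tool frame: the origin (TCP) lies midway between the tips of the shut fingers; the grasp point (between the pads) lies 19 mm behind it; x points along the fingers, y is the direction in which the jaws open and shut, and the axes are right-handed (so a half turn about x gives the same grasp; the last joint's range is limited). The gripper opens to 92 mm and grips with 3 to 60 N. Pads are 19 mm wide; open, the fingers measure 130 mm over their backs; the gripper's body (75 mm by 190 mm) begins 47 mm behind the grasp point.
Start: joints at [1.103, 0.342, 1.524, -0, 1.275, -0.146], TCP at [166.031, 498.077, 204.141] pointing down, gripper open.
Joint ranges: [-2.53, 2.53], [-0.77, 2.02], [0.04, 2.7], [-1, 4.14], [0.28, 2.66], [-3.11, 3.11]. Speed limits (rad/s): [2.57, 2.57, 3.14, 3.14, 3.14, 3.14].

INTERFACE

Orientations are given as [roll, pitch, yaw] about the fixed x, y, z axes, in that order (R = Rz(yaw) Ry(pitch) Rx(roll)).
In Python, from plant import get_obs, capture, close_job gives the robot as it stands. The module is installed in compiled form; this text tells all that it offers.
- The arm moves only by the tool send_rows, never from a script. Its argument "moves" is a list of rows, each a list of 4 numbers: the shift along the tool's x, y, z in mm, then the turn about the tool's x in degrees. In form: [[tx, ty, tz, yaw], ...]. A call has 1 to 8 rows; each row shifts and turns the commanded pose from where the row before left it, along the tool's axes as they then stand; what a row does not reach is not made up. A row lasts 1/8 s, in which the tool goes at most 62.5 mm and 10.7 degrees, less where a joint would pass 70% of its speed; a pose out of reach is approached as far as the arm can. A call with a gripper value outside its range is refused whole. "hand" is the opening, from 0 (shut) to 1 (fully open), set as the call begins (left out, the last holds). The fingers move at their own pace and stop on an object; the grip force is fixed at half the most. Time passes only in rows, so rows that do not move let the fingers close. It gives the time, the measured TCP pose, the force and the opening at its end, in the units of the state.
- get_obs(): the state, without advancing time (a new reading comes with each control period).
- capture(name): name is "side" or "top"; returns a dict with "image" (420x560x3 uint8, red, green, blue), "K" (3x3 intrinsics, pixels), "position" and "attitude" of the camera in the world. Camera axes: x right, y down, z forward; pixel columns grow to the right and rows downward; lengths in mm; the calibration is good to about 2 mm. A picture is of the moment at which its call begins. There is no depth.
- close_job(): hands the job in, once; it reports no verdict.
The state is a dict: "time": time; "joint_positions": joint angles; "dq": joint speeds; "tau": joint torques, N m; "tool_pos": TCP position; "tcp_rot": TCP orientation; "contact_force": force on the tool from outside, world axes, zero at the start; "moment": the same for the moment, N m; "grip_width": finger opening in mm.
Only numpy, scipy, OpenCV 4.12 (cv2) and the standard library are available. Lean on these libraries where they do the work, as an engineer would, in place of code of your own. Each camera call takes 0.05 s, during which the arm holds its last target. There are 200 camera calls.

TASK

Pack up the boat stand: lay every yellow battery pack flat on the bottom of the grey box, then set the white lid fully home on the box, and snap its four orange clips down over the rim in opposite-corner order: any clip first, next the one diagonally opposite it, and only then the remaining two. Leave everything else on the table where it is.

Things in the scene. Friction and masses are not known exactly. Their poses are not given: they have to be found in the camera images.
- crate: Open grey storage box, fixed, left or right of the robot. Outside 250 mm (its x) x 110 mm (its y; 122 over the 6 mm wide, 8 mm deep outward rims along the top of the long sides) x 60 mm tall; walls and floor 5 mm, so inside 240 x 100, 55 deep. Four black sprung catch beads, 24 mm long, outside the long walls at x +-75, y +-72 mm, tops 20 mm above the table. Origin: centre of underside, z up.
- lid: Loose white lid, 0.53 kg, lying level, plug down, on the other side. Plate 264 (x) x 124 (y) x 6 mm; below it a stepped plug 12 mm deep (upper half 236 x 96, lower 228 x 88) that drops into the box. Origin: centre of the plug's bottom; plate at z 12 to 18 mm. Seated, the plate lies on the box walls, the lid's origin 48 mm above the box's. Fits either way round (half turn).
- lid_handle (a point): Top centre of the black handle bar in the middle of the lid: 100 mm along the lid's x, 16 mm wide (its y), 28 mm tall, z 18 to 46 mm in the lid's frame. This point is at z 46 mm.
- clip_a (a joint): Orange clip at the lid's +x, +y corner; diagonal to clip_c. Flap 50 mm wide (x), 45 long, 4 thick, hinged on the lid's long edge, stays where left. 0 = open, sticking out 0.08 rad above level; grows as pressed down; 1.65 = shut, hanging down by the box wall, lip under the rim. From 1.43 to 1.55 its tip rides over a sprung catch bead on the box (about 5 N), then clicks in.
- clip_a_hinge (a point): Centre of clip_a's hinge line, fixed on the lid at x +75, y +66, z +15 mm in the lid's frame.
- clip_b (a joint): Orange clip at the lid's +x, -y corner; diagonal to clip_d. Flap 50 mm wide (x), 45 long, 4 thick, hinged on the lid's long edge, stays where left. 0 = open, sticking out 0.08 rad above level; grows as pressed down; 1.65 = shut, hanging down by the box wall, lip under the rim. From 1.43 to 1.55 its tip rides over a sprung catch bead on the box (about 5 N), then clicks in.
- clip_b_hinge (a point): Centre of clip_b's hinge line, fixed on the lid at x +75, y -66, z +15 mm in the lid's frame.
- clip_c (a joint): Orange clip at the lid's -x, -y corner; diagonal to clip_a. Flap 50 mm wide (x), 45 long, 4 thick, hinged on the lid's long edge, stays where left. 0 = open, sticking out 0.08 rad above level; grows as pressed down; 1.65 = shut, hanging down by the box wall, lip under the rim. From 1.43 to 1.55 its tip rides over a sprung catch bead on the box (about 5 N), then clicks in.
- clip_c_hinge (a point): Centre of clip_c's hinge line, fixed on the lid at x -75, y -66, z +15 mm in the lid's frame.
- clip_d (a joint): Orange clip at the lid's -x, +y corner; diagonal to clip_b. Flap 50 mm wide (x), 45 long, 4 thick, hinged on the lid's long edge, stays where left. 0 = open, sticking out 0.08 rad above level; grows as pressed down; 1.65 = shut, hanging down by the box wall, lip under the rim. From 1.43 to 1.55 its tip rides over a sprung catch bead on the box (about 5 N), then clicks in.
- clip_d_hinge (a point): Centre of clip_d's hinge line, fixed on the lid at x -75, y +66, z +15 mm in the lid's frame.
- pack1: Yellow battery pack with a black band at one end, a block 28 mm (its x) x 75 mm (its y, long) x 34 mm (its z), about 0.16 kg, lying on the table between box and lid. Origin: its centre. May be absent.
- pack2: Yellow battery pack with a black band at one end, a block 28 mm (its x) x 75 mm (its y, long) x 34 mm (its z), about 0.16 kg, lying on the table between box and lid. Origin: its centre. May be absent.
- pack3: Yellow battery pack with a black band at one end, a block 28 mm (its x) x 75 mm (its y, long) x 34 mm (its z), about 0.16 kg, lying on the table between box and lid. Origin: its centre. May be absent.
- pack4: Yellow battery pack with a black band at one end, a block 28 mm (its x) x 75 mm (its y, long) x 34 mm (its z), about 0.16 kg, lying on the table between box and lid. Origin: its centre. May be absent.
- cup: Bystander: red drinking cup, 72 mm across, 90 mm tall. Origin: centre of the underside.
- tin: Bystander: tin can, 74 mm across, 80 mm tall. Origin: centre of the underside.
- driver: Bystander: orange-handled screwdriver, 180 mm, lying. Origin: on its axis line near the middle, at the underside.
- house: Bystander: white model wheelhouse with a green roof, 70 x 130 x 53 mm. Origin: centre of the underside.
- flask: Bystander: clear drinking bottle, 72 mm across, 150 mm tall. Origin: centre of the underside.
- spool: Bystander: brass spool, 60 mm across, 40 mm tall. Origin: centre of the underside.
Mind the look-alikes: they are no part of the job. What is shaped like the pack4 but pink or red is not meant.

How it is judged (in metres and radians):
On the way, in this order (a step that is already met when the one before it is completed fails the run):
1. all the battery packs lie in the box (x of pack1 in the frame of crate between -0.115 and 0.115 m and y of pack1 in the frame of crate between -0.045 and 0.045 m and z of each of pack1, pack2, pack3, pack4 in the frame of crate below 0.034 m and x of pack2 in the frame of crate between -0.115 and 0.115 m and y of pack2 in the frame of crate between -0.045 and 0.045 m and x of pack3 in the frame of crate between -0.115 and 0.115 m and y of pack3 in the frame of crate between -0.045 and 0.045 m and x of pack4 in the frame of crate between -0.115 and 0.115 m and y of pack4 in the frame of crate between -0.045 and 0.045 m), for 0.2 s.
2. the lid is seated on the box, its clips still open (horizontal distance between lid and crate below 0.006 m and z of lid in the frame of crate below 0.051 m and angle between lid's own z axis and vertical below 0.03 rad and angle between the x axis of lid and the x axis of crate, either way round below 0.05 rad and value of joint each of clip_a, clip_b, clip_c, clip_d below 1 rad), for 0.2 s.
3. two diagonally diagonal to clips are shut, the other two still open (((value of joint each of clip_a, clip_c above 1.53 rad and value of joint each of clip_b, clip_d below 1 rad) or (value of joint each of clip_b, clip_d above 1.53 rad and value of joint each of clip_a, clip_c below 1 rad))), for 0.2 s.
4. all four clips are shut (value of joint each of clip_a, clip_b, clip_c, clip_d above 1.53 rad), for 0.2 s.
At the end, for the whole second after the job is handed in: Every battery pack present lies in the box (centre within the inner walls and below 34 mm), the lid is seated (within 6 mm and 0.05 rad of the box, origin no more than 51 mm above the box's underside, level within 0.03 rad) and at rest, and all four clips are shut (above 1.53 rad) (all of step 1 and all of step 4 and horizontal distance between lid and crate below 0.006 m and z of lid in the frame of crate below 0.051 m and angle between lid's own z axis and vertical below 0.03 rad and angle between the x axis of lid and the x axis of crate, either way round below 0.05 rad and linear speed of lid below 0.02 m/s); the robot touches nothing.
It fails at once if a bystander is moved by more than 4 cm (distance of any of cup, tin, driver, house, flask, spool from where it was at the start of the episode above 0.04 m).
It fails at once if a standing bystander is knocked over (angle between any of cup, tin, house, flask, spool's own z axis and vertical above 0.5 rad).
Of pack1, pack2, pack3, pack4 only 2 to 4 are there at a start; the rules pass over those that are not, and their reading is None.
At some moment in a run one of pack1, pack2, pack3, pack4 may be knocked a few centimetres aside while the robot is not near it.
Once in a run the grip may slacken for a moment while it holds something.
It also fails if it takes over 210 s, if anything falls off the work surface, if the arm or the gripper's body presses on something with over 40 N, if the wrist force passes 120 N, or if a joint passes its speed limit or range.

## Working session

There is one attempt and no reset: what is moved stays moved. The work goes in short steps, Python scripts to look and compute and a tool call to move; the robot and the scene stay as the last step left them, time stands still between calls to the robot, and variables do not carry over. Pictures are saved under pics/ and viewed, about 12 in all and at most 16, crops included, and the job is handed in when it is done.

Besides the shell and the picture viewer there is one more tool, called as name([rows], argument=value, ...), one row to a line, values as JSON. send_rows: Moves the arm, as the interface text tells. Its arguments: {"type":"object","properties":{"moves":{"type":"array","items":{"type":"array","items":{"type":"number"}}},"hand":{"type":"number"}},"required":["moves"]}

```bash
mkdir -p pics; ls; python3 - <<'E'
from plant import get_obs, capture
import cv2,numpy as np
o=get_obs();print(o)
for n in("top","side"):
    c=capture(n);cv2.imwrite(f"pics/{n}0.png",c["image"][:,:,::-1]);print(n,c["K"],c["position"],c["attitude"])
E
```

```text
pics
{'time': 0.0, 'joint_positions': array([ 1.10300450e+00,  3.42745396e-01,  1.52503150e+00,  2.25384344e-05,
        1.27539593e+00, -1.45998133e-01]), 'dq': array([-4.39548869e-04, -6.67685001e-05,  2.45317379e-03,  1.36995781e-04,
       -1.19272382e-03, -2.37926937e-04]), 'tau': array([ 3.02220242e-04, -4.31239736e+01, -2.44219333e+01,  7.17246160e-02,
        5.61169500e-02, -1.78033547e-04]), 'tool_pos': array([165.80793239, 497.65737533, 203.42817188]), 'tcp_rot': array([-1.73043248,  1.569216  , -2.05223276]), 'contact_force': array([-0.04694   , -0.75959265,  0.69167319]), 'moment': array([0.00854096, 0.01136285, 0.02258321]), 'grip_width': 91.85377779263634}
top [[435.35326599   0.         274.96528288]
 [  0.         435.35326599 208.93330393]
 [  0.           0.           1.        ]] [ 382.56624467  -82.2086808  1188.78314436] [-3.01342233  0.01097378 -1.56299726]
side [[499.4457936    0.         274.90467762]
 [  0.         499.4457936  210.7206359 ]
 [  0.           0.           1.        ]] [  390.16791312 -1028.62787348  1048.99231067] [-2.38747949 -0.00477167 -0.15284214]
```

View pics/top0.png

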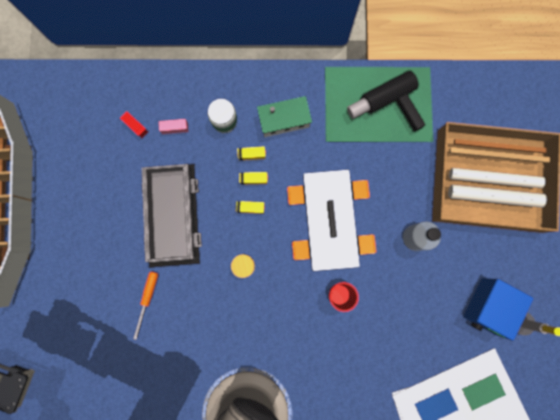

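View pics/side0.png

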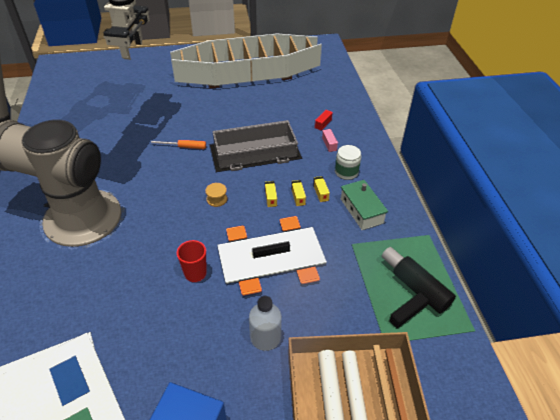

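Top view: the box is at (170,214), the lid at (331,220) with its clips at (296,195), (361,189), (301,250) and (367,244). Three yellow packs with black bands sit at (251,153), (254,178) and (251,207). Look-alikes: pink block (173,126), red block (133,124), yellow lid of the spool (242,266). I choose the three yellow ones with a band. Next, close crops for measurement.

```bash
cat > h.py <<'E'
import cv2,numpy as np
from scipy.spatial.transform import Rotation as R
from plant import get_obs,capture
def cam(n):
    c=capture(n); c["R"]=R.from_euler("xyz",c["attitude"]).as_matrix(); return c
def w(c,uv,z):
    d=c["R"]@np.linalg.solve(c["K"],np.array([uv[0],uv[1],1.]))
    p=np.asarray(c["position"]); return p+d*(z-p[2])/d[2]
def px(c,P):
    q=c["K"]@(c["R"].T@(np.asarray(P,float)-c["position"])); return q[:2]/q[2]
def crop(c,x0,y0,x1,y1,f,name,pts=()):
    im=cv2.resize(c["image"][y0:y1,x0:x1,::-1],None,fx=f,fy=f,interpolation=cv2.INTER_CUBIC)
    for p in pts:
        u=((np.asarray(p)+.5-[x0,y0])*f).astype(int); cv2.drawMarker(im,tuple(map(int,u)),(255,0,255),0,10,1)
    cv2.imwrite("pics/"+name,im)
def st():
    o=get_obs(); print("t %.2f"%o["time"],"tcp",o["tool_pos"].round(1),"F",o["contact_force"].round(1),"w %.1f"%o["grip_width"],"j",o["joint_positions"].round(2))
    M=R.from_euler("xyz",o["tcp_rot"]).as_matrix(); print("x",M[:,0].round(3),"y",M[:,1].round(3),"z",M[:,2].round(3)); return o
E
python3 - <<'E'
from h import *
st()
c=cam("top"); crop(c,225,135,385,280,5,"c1.png"); crop(c,125,150,225,280,4.5,"c2.png")
hsv=cv2.cvtColor(c["image"],cv2.COLOR_RGB2HSV)
m=cv2.inRange(hsv,(22,150,120),(34,255,255)); n,l,s,ce=cv2.connectedComponentsWithStats(m)
for i in range(1,n):
    if s[i,4]>60: print("yel",ce[i].round(1),s[i],cv2.minAreaRect(np.argwhere(l==i)[:,::-1].astype(np.float32)), w(c,ce[i],34).round(1))
m=cv2.inRange(hsv,(5,170,150),(20,255,255)); n,l,s,ce=cv2.connectedComponentsWithStats(m)
for i in range(1,n):
    if s[i,4]>60: print("or",ce[i].round(1),s[i,4], w(c,ce[i],17).round(1))
E
```

```text
t 0.10 tcp [165.9 497.7 203.5] F [-1.   0.2  0.9] w 91.8 j [ 1.1   0.34  1.52 -0.    1.28 -0.15]
x [-0.001 -0.001 -1.   ] y [ 0.316  0.949 -0.001] z [ 0.949 -0.316 -0.   ]
yel [252.7 152.8] [241 147  24  12 243] ((252.5929412841797, 152.89382934570312), (10.643040657043457, 23.14861297607422), 86.18592071533203) [684.8  -6.6  34. ]
yel [254.6 177.7] [243 173  24  11 242] ((254.5, 178.0), (10.0, 23.0), 90.0) [615.9 -12.6  34. ]
yel [251.3 207. ] [240 202  24  11 237] ((251.5, 207.0), (10.0, 23.0), 90.0) [536.   -4.9  34. ]
yel [242.3 265.8] [233 256  20  20 292] ((242.5, 265.5), (19.0, 19.0), 90.0) [379.9  16.5  34. ]
or [360.2 189.4] 231 [ 588.7 -300.    17. ]
or [295.7 194.7] 238 [ 572.9 -124.2   17. ]
or [366.4 244.1] 242 [ 440.1 -314.    17. ]
or [300.6 249.7] 247 [ 423.8 -137.7   17. ]
or [148.9 288. ] 259 [319.2 265.5  17. ]
```

View pics/c1.png

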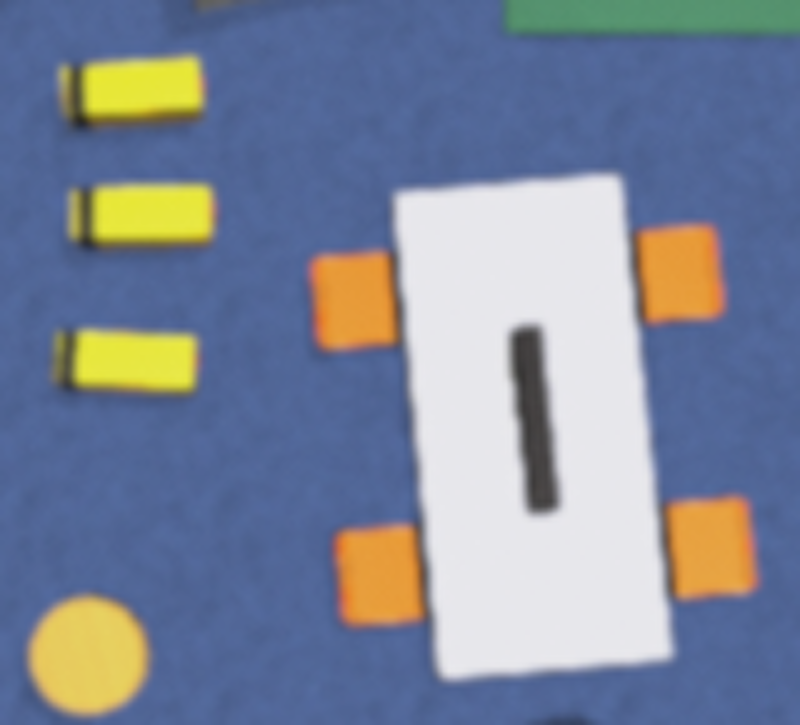

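View pics/c2.png

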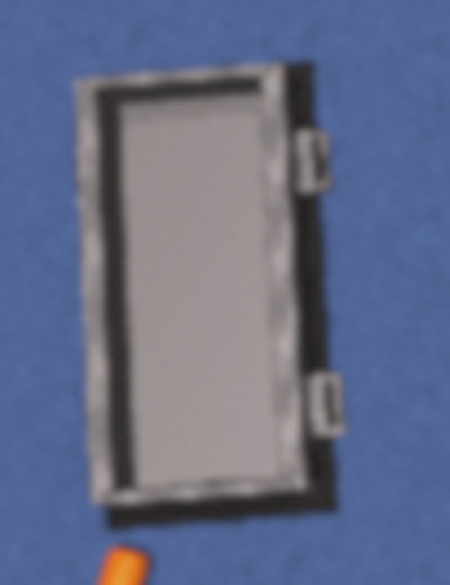

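Crop 1 confirms the three packs (yellow, band at the left end) and the lid corners at crop (395,192), (622,174), (675,658), (438,680). Crop 2 shows the box rim corners at (78,80), (283,65), (93,502), (308,488). The clip spacing comes out at 149 x 176.5 mm against a nominal 150 x 177, so the scale is good. Now I fit the poses and overlay them in both views.

```bash
cat > fit.py <<'E'
from h import *
def rect(x,y,a,lx,ly,z):
    q=np.array([[1,1],[1,-1],[-1,-1],[-1,1]])*[lx/2,ly/2]; c,s=np.cos(a),np.sin(a)
    return np.c_[q@np.array([[c,s],[-s,c]])+[x,y],np.full(4,z)]
def clipx(pts,f,x0,y0): return (np.array(pts,float)+.5)/f-.5+[x0,y0]
def fitrect(P,lx,ly,z):  # P order: +x+y, +x-y, -x-y, -x+y
    c=P[:,:2].mean(0); q=rect(0,0,0,lx,ly,0)[:,:2]; d=P[:,:2]-c
    a=np.arctan2((q[:,0]*d[:,1]-q[:,1]*d[:,0]).sum(),(q*d).sum()); return c,a
E
python3 - <<'E'
from fit import *
t=cam("top"); s=cam("side")
b=clipx([[78,80],[283,65],[308,488],[93,502]],4.5,125,150); l=clipx([[395,192],[622,174],[675,658],[438,680]],5,225,135)
P=np.array([w(t,p,60) for p in b]); cb,ab=fitrect(P,250,122,60); print("box",cb,np.degrees(ab),(P-rect(*cb,ab,250,122,60)).round(1)[:,:2].tolist())
P=np.array([w(t,p,18) for p in l]); cl,al=fitrect(P,264,124,18); print("lid",cl,np.degrees(al),(P-rect(*cl,al,264,124,18)).round(1)[:,:2].tolist())
pk=clipx([[132,91],[142,214],[127,361]],5,225,135); ang=[3.8,0.5,-2.0]
Q=[w(t,p,34) for p in pk]; print("packs",np.round(Q,1))
for n,p in(("tin",(221.5,108)),("house",(285,112)),("cup",(343,294)),("flask",(432,234))): print(n,w(t,p,80).round())
T=[];S=[]
G=[rect(*cb,ab,250,122,60),rect(*cl,al,264,124,18)]+[rect(q[0],q[1],np.radians(a),28,75,34) for q,a in zip(Q,ang)]
for g in G:
    T+=[px(t,p) for p in g]; S+=[px(s,p) for p in g]
crop(s,190,110,350,300,4,"o_s.png",S); crop(t,130,140,280,275,4,"o_t.png",T)
a=cv2.imread("pics/o_s.png")[:600]; cv2.imwrite("pics/o_s.png",a)
E
```

```text
box [518.01396849 214.27854194] 4.841533212915734 [[-0.5, -0.1], [-1.1, 0.5], [0.1, -1.1], [1.5, 0.7]]
lid [ 506.65569442 -219.76596562] 5.154588014825414 [[0.5, 0.3], [0.1, -0.4], [0.4, -1.2], [-1.1, 1.3]]
packs [[684.9  -2.   34. ]
 [616.8  -8.4  34. ]
 [536.6  -1.5  34. ]]
tin [794.  75.  80.]
house [784. -93.  80.]
cup [ 312. -241.   80.]
flask [ 464. -468.   80.]
```

View pics/o_s.png

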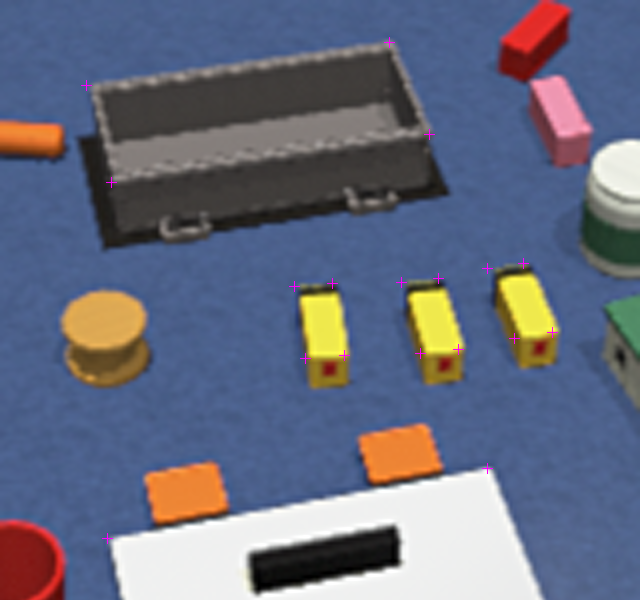

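View pics/o_t.png

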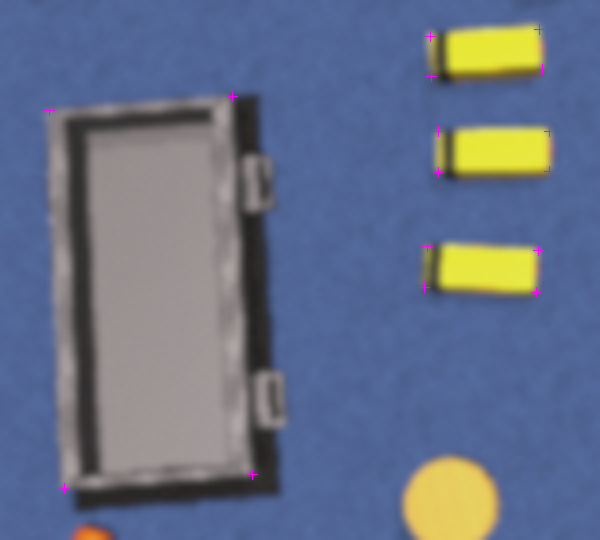

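Overlays: box, lid and packs match in the top view. In the side view all the markers sit about 1 px left of and above the corners (box (112,183), lid (112,540)), a common ~2 mm bias between the cameras that I split. I start moving: turn the jaws to world x.

send_rows([
  [0,0,0,8.95],
  [0,0,0,8.95],
  [0,0,0,8.95],
  [0,0,0,8.95],
  [0,0,0,8.95],
  [0,0,0,8.95],
  [0,0,0,8.95],
  [0,0,0,8.95],
], hand=0.6)

```text
time: 1.25
tool_pos: [166.0, 498.0, 204.0]
tcp_rot: [-0.479, 1.57, -2.056]
contact_force: [0.5, 0.2, 0.1]
grip_width: 55.1
```

send_rows([
  [0,31,42,0],
  [0,31,42,0],
  [0,31,42,0],
  [0,31,42,0],
  [0,31,42,0],
  [0,31,42,0],
  [0,31,42,0],
  [0,31,42,0],
])

```text
time: 2.25
tool_pos: [414.6, 160.4, 204.2]
tcp_rot: [2.16, 1.57, 0.588]
contact_force: [0.8, 0.5, -0.3]
grip_width: 54.9
```

send_rows([
  [5,31,41,0],
  [10,31,41,0],
  [10,31,41,0],
  [10,31,41,0],
  [0,0,0,0],
  [0,0,0,0],
])

```text
time: 3.0
tool_pos: [537.2, -1.9, 168.9]
tcp_rot: [-2.08, 1.57, 2.632]
contact_force: [-0.1, -0.2, -0.3]
grip_width: 55.1
```

```bash
python3 - <<'E'
from fit import *
st(); s=cam("side"); crop(s,190,60,390,210,4,"g1.png")
hsv=cv2.cvtColor(s["image"],cv2.COLOR_RGB2HSV)
m=cv2.inRange(hsv,(24,180,120),(34,255,255)); n,l,q,ce=cv2.connectedComponentsWithStats(m)
print([ (ce[i].round(1),q[i,4]) for i in range(1,n) if q[i,4]>40])
E
```

```text
t 3.00 tcp [537.2  -1.9 168.9] F [-0.1 -0.2 -0.3] w 55.1 j [-0.15  0.4   1.55  0.    1.2  -0.15]
x [-0.001  0.001 -1.   ] y [ 1.    -0.001 -0.001] z [-0.001 -1.    -0.001]
[]
```

```bash
python3 - <<'E'
from fit import *
s=cam("side"); t=cam("top")
a=cv2.resize(s["image"],None,fx=1,fy=1); cv2.imwrite("pics/g2.png",np.vstack([s["image"][60:300,130:430],t["image"][100:300,120:420]])[:,:,::-1])
o=get_obs(); print(px(s,o["tool_pos"]),px(t,o["tool_pos"]))
E
```

```text
[269.27724156 153.62432775] [245.96811433 198.9304396 ]
```

View pics/g2.png

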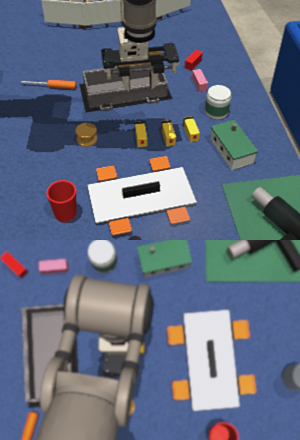

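Nothing has moved: the packs are at side pixels (271,195), (298,192) and (321,190), in shadow, with the gripper above the nearest. Descending.

send_rows([
  [40,0,0,0],
  [40,0,0,0],
  [40,0,0,0],
  [30,0,0,0],
  [14,0,0,0],
  [0,0,0,0],
])

```text
time: 3.9
tool_pos: [537.4, -1.6, 5.1]
tcp_rot: [-1.858, 1.57, 2.854]
contact_force: [-0.5, -0.0, 0.8]
grip_width: 55.4
```

send_rows([
  [0,0,0,0],
  [0,0,0,0],
  [0,0,0,0],
  [0,0,0,0],
  [0,0,0,0],
], hand=0)

```text
time: 4.53
tool_pos: [538.5, -2.3, 5.8]
tcp_rot: [1.489, 1.569, -0.082]
contact_force: [-0.8, 0.9, 7.4]
grip_width: 27.4
```

send_rows([
  [-35,0,0,0],
  [-40,0,0,0],
  [-40,0,0,0],
  [0,0,0,0],
])

```text
time: 5.03
tool_pos: [539.2, -2.4, 122.6]
tcp_rot: [1.438, 1.566, -0.133]
contact_force: [-0.8, -0.4, -2.5]
grip_width: 27.5
```

Held at 27.4 mm. Carry it to the near slot of the box.

send_rows([
  [0,-18,-42,0],
  [0,-19,-42,0],
  [0,-19,-42,0],
  [0,-19,-42,0],
  [0,-19,-41,0],
  [0,0,0,0],
  [0,0,0,0],
])

```text
time: 5.9
tool_pos: [443.3, 206.4, 119.0]
tcp_rot: [-1.116, 1.569, -2.687]
contact_force: [0.3, -0.1, -2.0]
grip_width: 28.1
```

send_rows([
  [40,0,0,0],
  [35,0,0,0],
  [20,0,0,0],
  [8,0,0,0],
  [6,0,0,0],
  [0,0,0,0],
])

```text
time: 6.65
tool_pos: [444.4, 206.7, 11.5]
tcp_rot: [1.87, 1.57, 0.298]
contact_force: [0.6, -0.8, -2.2]
grip_width: 27.2
```

```bash
python3 -c "
from h import *
st()"
```

```text
t 6.65 tcp [444.4 206.7  11.5] F [ 0.6 -0.8 -2.2] w 27.2 j [0.28 0.53 1.85 0.   0.76 0.28]
x [ 0.001  0.    -1.   ] y [ 1.    -0.001  0.001] z [-0.001 -1.    -0.   ]
```

send_rows([
  [1.5,0,0,0],
  [0,0,0,0],
  [0,0,0,0],
])

```text
time: 7.02
tool_pos: [444.6, 207.0, 10.7]
tcp_rot: [1.748, 1.569, 0.177]
contact_force: [-1.0, -2.0, 6.7]
grip_width: 27.7
```

send_rows([
  [0,0,0,0],
  [0,0,0,0],
  [0,0,0,0],
], hand=0.48)

```text
time: 7.4
tool_pos: [443.8, 207.0, 9.6]
tcp_rot: [-3.095, 1.571, 1.617]
contact_force: [0.2, 0.0, 0.5]
grip_width: 43.6
```

send_rows([
  [-30,0,0,0],
  [-40,0,0,0],
  [-40,0,0,0],
  [-20,28,41,0],
  [0,29,41,0],
  [0,29,42,0],
  [0,29,42,0],
  [0,29,42,0],
], hand=0.48)

```text
time: 8.4
tool_pos: [588.4, -2.6, 139.5]
tcp_rot: [-2.672, 1.57, 2.039]
contact_force: [0.3, 0.5, -0.5]
grip_width: 44.3
```

```bash
cat > look.py <<'E'
from fit import *
o=st(); s=cam("side"); t=cam("top")
for c,z in((s,17),(t,34)):
    hsv=cv2.cvtColor(c["image"],cv2.COLOR_RGB2HSV)
    m=cv2.inRange(hsv,(23,150,50),(34,255,255)); n,l,q,ce=cv2.connectedComponentsWithStats(m)
    for i in range(1,n):
        if q[i,4]>30: print(ce[i].round(1),q[i,4],w(c,ce[i],z)[:2].round(1))
    print()
E
python3 look.py
```

```text
t 8.40 tcp [588.4  -2.6 139.5] F [ 0.3  0.5 -0.5] w 44.3 j [-0.13  0.51  1.44  0.    1.19 -0.13]
x [-0.  0. -1.] y [ 1.    -0.001 -0.   ] z [-0.001 -1.    -0.   ]
[509.9  35. ] 6821 [1687.4  794.7]
[231.1 145.1] 94 [447.  237.4]
[320.6 188.3] 193 [690.3  -1.4]
[298.  192.5] 212 [621.   -8.6]

[166.7 240.6] 139 [444.7 218.7]
[552.5 329.9] 83 [ 223.  -782.5]
```

Pack 3 is in the box. Pack 2 has not moved; on to it, target (618,-9).

send_rows([
  [0,29.6,6.4,0],
  [40,0,0,0],
  [40,0,0,0],
  [35,0,0,0],
  [19,0,0,0],
  [0,0,0,0],
], hand=0.6)

```text
time: 9.25
tool_pos: [615.6, -6.8, 3.9]
tcp_rot: [-1.76, 1.567, 2.952]
contact_force: [0.8, 0.5, 0.3]
grip_width: 55.5
```

send_rows([
  [0,0,0,0],
  [0,0,0,0],
  [0,0,0,0],
  [0,0,0,0],
  [0,0,0,0],
], hand=0)

```text
time: 9.88
tool_pos: [618.3, -7.7, 6.6]
tcp_rot: [1.531, 1.568, -0.04]
contact_force: [1.7, 0.8, 5.2]
grip_width: 27.5
```

send_rows([
  [-35,0,0,0],
  [-40,0,0,0],
  [-40,0,0,0],
  [0,0,0,0],
])

```text
time: 10.38
tool_pos: [618.6, -7.8, 123.4]
tcp_rot: [1.434, 1.566, -0.137]
contact_force: [0.4, 0.4, -2.8]
grip_width: 27.2
```

send_rows([
  [0,-20,-44,0],
  [0,-20,-44,0],
  [0,-20,-44,0],
  [0,-20,-44,0],
  [0,-19.6,-44.8,0],
  [0,0,0,0],
  [0,0,0,0],
])

```text
time: 11.25
tool_pos: [517.1, 212.8, 119.3]
tcp_rot: [-1.15, 1.568, -2.72]
contact_force: [-0.2, -1.9, -2.2]
grip_width: 26.9
```

send_rows([
  [40,0,0,0],
  [35,0,0,0],
  [20,0,0,0],
  [8,0,0,0],
  [6,0,0,0],
  [0,0,0,0],
])

```text
time: 12.0
tool_pos: [518.5, 212.9, 12.1]
tcp_rot: [1.836, 1.57, 0.264]
contact_force: [0.1, 0.1, -2.0]
grip_width: 27.7
```

send_rows([
  [2,0,0,0],
  [0,0,0,0],
  [0,0,0,0],
])

```text
time: 12.38
tool_pos: [518.8, 213.2, 11.5]
tcp_rot: [1.701, 1.568, 0.13]
contact_force: [-1.9, -2.4, 8.6]
grip_width: 27.6
```

send_rows([
  [0,0,0,0],
  [0,0,0,0],
  [0,0,0,0],
], hand=0.48)

```text
time: 12.75
tool_pos: [517.9, 213.3, 9.7]
tcp_rot: [2.329, 1.571, 0.757]
contact_force: [-0.0, -0.5, -0.3]
grip_width: 44.0
```

send_rows([
  [-30,0,0,0],
  [-40,0,0,0],
  [-40,0,0,0],
  [-20,25,40,0],
  [0,25,40,0],
  [0,25,40,0],
  [0,25,40,0],
  [0,25,40,0],
])

```text
time: 13.75
tool_pos: [643.3, 11.9, 139.4]
tcp_rot: [-2.527, 1.57, 2.185]
contact_force: [0.7, 1.1, -0.2]
grip_width: 44.1
```

```bash
python3 look.py
```

```text
t 13.75 tcp [643.3  11.9 139.4] F [ 0.7  1.1 -0.2] w 44.1 j [-0.1   0.61  1.26  0.    1.27 -0.1 ]
x [-0.  0. -1.] y [ 1.    -0.001 -0.   ] z [-0.001 -1.    -0.   ]
[509.4  35. ] 6759 [1685.6  795.2]
[254.1 141.9] 90 [522.4 242.3]
[233.  144.4] 101 [453.3 240. ]
[320.7 188.7] 219 [690.3  -3. ]

[260.6 152.5] 63 [685.8 -28.2]
[164.6 213.3] 98 [517.7 227.3]
[159.  232.7] 90 [465.6 240.1]
[552.5 330. ] 83 [ 222.9 -782.6]
```

send_rows([
  [0,43.2,22,0],
  [40,0,0,0],
  [40,0,0,0],
  [30,0,0,0],
  [20,0,0,0],
  [0,0,0,0],
], hand=0.6)

```text
time: 14.6
tool_pos: [684.8, -8.3, 8.2]
tcp_rot: [-1.754, 1.568, 2.958]
contact_force: [0.5, -0.2, 0.7]
grip_width: 55.3
```

send_rows([
  [0,0,0,0],
  [0,0,0,0],
  [0,0,0,0],
  [0,0,0,0],
  [0,0,0,0],
], hand=0)

```text
time: 15.22
tool_pos: [690.3, -9.5, 14.0]
tcp_rot: [1.456, 1.559, -0.116]
contact_force: [3.8, -0.6, 18.0]
grip_width: 9.6
```

send_rows([
  [-35,0,0,0],
  [-40,0,0,0],
  [-40,0,0,0],
  [0,0,0,0],
  [0,0,0,0],
])

```text
time: 15.85
tool_pos: [685.4, -8.8, 124.2]
tcp_rot: [-1.751, 1.57, 2.961]
contact_force: [-1.0, -0.3, -0.9]
grip_width: 0.5
```

```bash
python3 look.py; python3 - <<'E'
from fit import *
s=cam("side"); crop(s,190,80,350,220,5,"g3.png")
E
```

```text
t 15.85 tcp [685.4  -8.8 124.2] F [-1.  -0.3 -0.9] w 0.5 j [-0.12  0.7   1.13  0.    1.31 -0.12]
x [-0.001  0.    -1.   ] y [ 1.    -0.001 -0.001] z [-0.001 -1.    -0.   ]
[509.6  35. ] 6791 [1686.1  794.6]
[239.5 142.7] 127 [474.9 245.6]
[254.1 142.1] 93 [522.4 241.6]
[320.8 188.7] 217 [690.6  -3.1]

[167.2 213.4] 152 [517.4 220.1]
[162.5 230.9] 156 [470.3 231. ]
[552.2 329.8] 84 [ 223.2 -782. ]
```

View pics/g3.png

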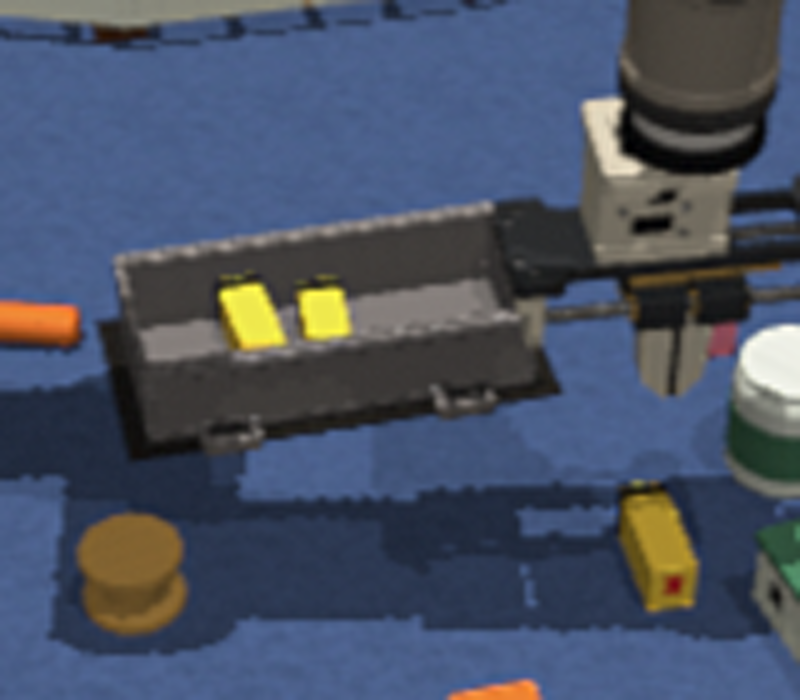

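The grasp of pack 1 slipped (opening 0.5). Side crop (655,545) shows it still in place on the table, tilted about 4°. The other two lie flat in the box at crop (250,315) and (323,312). Retrying lower, aligned and re-centred.

send_rows([
  [0,2,0,-4],
  [0,0,0,0],
  [0,0,0,0],
  [0,0,0,0],
  [0,0,0,0],
], hand=0.6)

```text
time: 16.62
tool_pos: [687.9, -8.9, 124.6]
tcp_rot: [2.831, 1.571, 1.329]
contact_force: [0.6, -0.8, -0.4]
grip_width: 45.9
```

send_rows([
  [40,0,0,0],
  [40,0,0,0],
  [25,0,0,0],
  [15,0,0,0],
  [0,0,0,0],
  [0,0,0,0],
])

```text
time: 17.38
tool_pos: [688.9, -9.0, 6.0]
tcp_rot: [1.415, 1.568, -0.086]
contact_force: [-0.9, -1.2, 0.9]
grip_width: 55.1
```

```bash
python3 -c "
from h import *
st()"
```

```text
t 17.38 tcp [688.9  -9.    6. ] F [-0.9 -1.2  0.9] w 55.1 j [-0.12  0.82  1.24  0.    1.08 -0.19]
x [ 0.002 -0.    -1.   ] y [0.998 0.069 0.002] z [ 0.069 -0.998  0.   ]
```

send_rows([
  [1.5,-0.5,0,0],
  [0,0,0,0],
])

```text
time: 17.62
tool_pos: [687.7, -8.9, 3.8]
tcp_rot: [1.459, 1.57, -0.043]
contact_force: [0.7, -0.5, 0.2]
grip_width: 54.5
```

send_rows([
  [0,0,0,0],
  [0,0,0,0],
  [0,0,0,0],
  [0,0,0,0],
  [0,0,0,0],
  [0,0,0,0],
], hand=0)

```text
time: 18.38
tool_pos: [687.8, -8.9, 3.4]
tcp_rot: [1.481, 1.57, -0.02]
contact_force: [1.6, 0.8, 1.0]
grip_width: 27.5
```

send_rows([
  [-35,0,0,0],
  [-40,0,0,0],
  [-40,0,0,0],
  [0,0,0,0],
])

```text
time: 18.88
tool_pos: [688.8, -9.1, 121.5]
tcp_rot: [1.381, 1.565, -0.12]
contact_force: [0.2, 0.1, -2.1]
grip_width: 27.4
```

send_rows([
  [0,-13,-38,0],
  [0,-13,-38,0],
  [0,-13,-38,0],
  [0,-13,-38,0],
  [0,-13,-38,0],
  [0,-13.3,-38.5,0],
  [0,0,0,0],
  [0,0,0,0],
])

```text
time: 19.88
tool_pos: [592.7, 213.2, 116.6]
tcp_rot: [-1.259, 1.568, -2.76]
contact_force: [0.2, -0.4, -1.8]
grip_width: 27.3
```

```bash
python3 look.py
```

```text
t 19.88 tcp [592.7 213.2 116.6] F [ 0.2 -0.4 -1.8] w 27.3 j [ 0.22  0.61  1.33 -0.    1.2   0.15]
x [-0.003 -0.001 -1.   ] y [ 0.998  0.07  -0.003] z [ 0.07  -0.998  0.001]
[509.5  34.9] 6811 [1686.2  795.3]
[278.  116.3] 144 [621.2 368.6]
[239.3 143. ] 121 [474.1 243.8]
[254.1 142.3] 86 [522.3 240.5]

[169.  177.6] 76 [615. 219.]
[172.3 213.8] 219 [516.3 206.5]
[167.  230.6] 237 [471.4 218.9]
[239.3 267. ] 128 [376.7  24.4]
[552.7 329.9] 79 [ 222.9 -783.1]
```

send_rows([
  [40,0,0,0],
  [35,0,0,0],
  [20,0,0,0],
  [8,0,0,0],
  [5,0,0,0],
  [0,0,0,0],
  [2,0,0,0],
  [0,0,0,0],
])

```text
time: 20.98
tool_pos: [593.7, 213.8, 8.6]
tcp_rot: [1.84, 1.57, 0.339]
contact_force: [-0.2, 0.0, -3.3]
grip_width: 27.7
```

send_rows([
  [1.5,0,0,0],
  [0,0,0,0],
])

```text
time: 21.22
tool_pos: [593.9, 213.8, 8.2]
tcp_rot: [1.689, 1.569, 0.187]
contact_force: [-2.8, -2.0, 7.2]
grip_width: 27.7
```

send_rows([
  [0,0,0,0],
  [0,0,0,0],
  [0,0,0,0],
], hand=0.48)

```text
time: 21.6
tool_pos: [593.5, 213.7, 6.6]
tcp_rot: [2.36, 1.571, 0.858]
contact_force: [-0.5, 0.3, 0.4]
grip_width: 43.6
```

send_rows([
  [-30,0,0,0],
  [-40,0,0,0],
  [-40,0,0,0],
  [-20,-23,42,0],
  [0,-23,42,0],
  [0,-23,42,0],
  [0,-23,42,0],
  [0,0,0,0],
])

```text
time: 22.6
tool_pos: [512.3, 37.4, 136.8]
tcp_rot: [-1.08, 1.57, -2.585]
contact_force: [0.7, 0.5, -0.5]
grip_width: 44.1
```

```bash
python3 look.py; python3 - <<'E'
from fit import *
t=cam("top"); crop(t,130,90,280,210,1,"x.png"); s=cam("side")
a=cv2.resize(s["image"][110:300,190:340],None,fx=3,fy=3); b=cv2.resize(t["image"][150:340,125:225],None,fx=3,fy=3)
cv2.imwrite("pics/g4.png",np.hstack([a,b])[:,:,::-1])
E
```

```text
t 22.60 tcp [512.3  37.4 136.8] F [ 0.7  0.5 -0.5] w 44.1 j [-0.08  0.39  1.66 -0.    1.1  -0.14]
x [-0.001 -0.    -1.   ] y [ 0.998  0.066 -0.001] z [ 0.066 -0.998  0.   ]
[509.8  35. ] 6807 [1686.8  794.5]
[277.4 138.5] 76 [600.3 248.7]
[239.  142.6] 118 [473.4 246.3]
[254.6 142. ] 84 [523.9 241.5]

[160.1 186.8] 51 [589.6 242.4]
[179.7 214.5] 72 [514.6 186.5]
[175.4 229.4] 87 [474.6 196.5]
[248.3 267.4] 89 [375.7   0.6]
[552.6 330. ] 81 [ 222.9 -782.8]
```

View pics/g4.png

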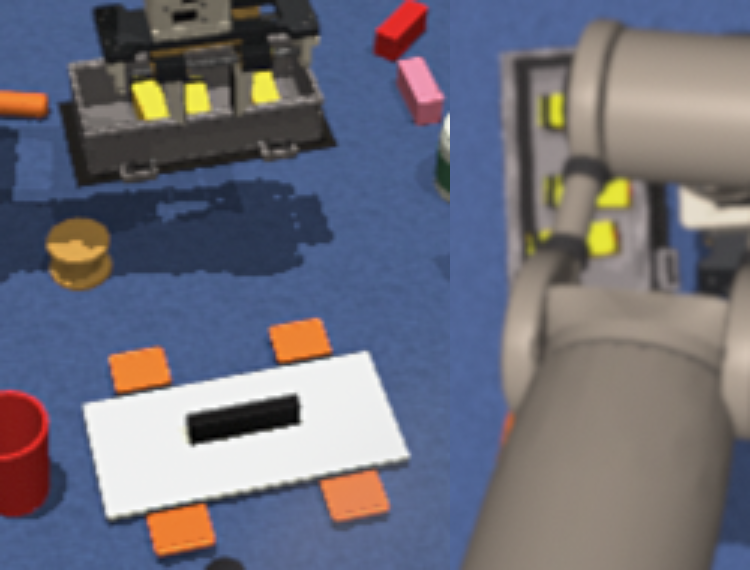

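All three packs lie flat in the box: left panel (150,100), (197,97) and (264,88). Lid, cup and spool are untouched. Now the lid handle.

send_rows([
  [0,-3.5,42.8,0],
  [0,-3.5,42.8,0],
  [0,-3.5,42.8,0],
  [0,-3.5,42.8,0],
  [0,-3.6,42.9,0],
  [0,-3.6,42.9,0],
  [0,0,0,0],
])

```text
time: 23.68
tool_pos: [510.6, -220.0, 136.2]
tcp_rot: [0.523, 1.57, -0.981]
contact_force: [0.3, 0.1, -0.5]
grip_width: 44.1
```

send_rows([
  [0,0,0,10],
  [0,0,0,10],
  [0,0,0,10],
  [0,0,0,10],
  [0,0,0,10],
  [0,0,0,10],
  [0,0,0,10],
  [0,0,0,10],
])

```text
time: 24.68
tool_pos: [510.6, -216.2, 136.4]
tcp_rot: [-1.55, 1.57, 1.832]
contact_force: [0.5, -0.4, 0.5]
grip_width: 43.9
```

send_rows([
  [0,0,0,9],
  [0,0,0,0],
  [0,0,0,0],
])

```text
time: 25.05
tool_pos: [510.3, -217.2, 136.5]
tcp_rot: [-1.391, 1.57, 1.842]
contact_force: [-0.1, -0.6, 0.1]
grip_width: 43.9
```

```bash
python3 - <<'E'
from fit import *
st(); t=cam("top"); s=cam("side")
a=cv2.resize(s["image"][100:290,190:340],None,fx=3,fy=3); b=cv2.resize(t["image"][150:340,125:225],None,fx=3,fy=3)
cv2.imwrite("pics/g5.png",np.hstack([a,b])[:,:,::-1])
E
```

```text
t 25.05 tcp [ 510.3 -217.2  136.5] F [-0.1 -0.6  0.1] w 43.9 j [-0.54  0.46  1.54  0.    1.14  0.94]
x [-0.  0. -1.] y [ 0.091 -0.996 -0.   ] z [-0.996 -0.091  0.   ]
```

View pics/g5.png

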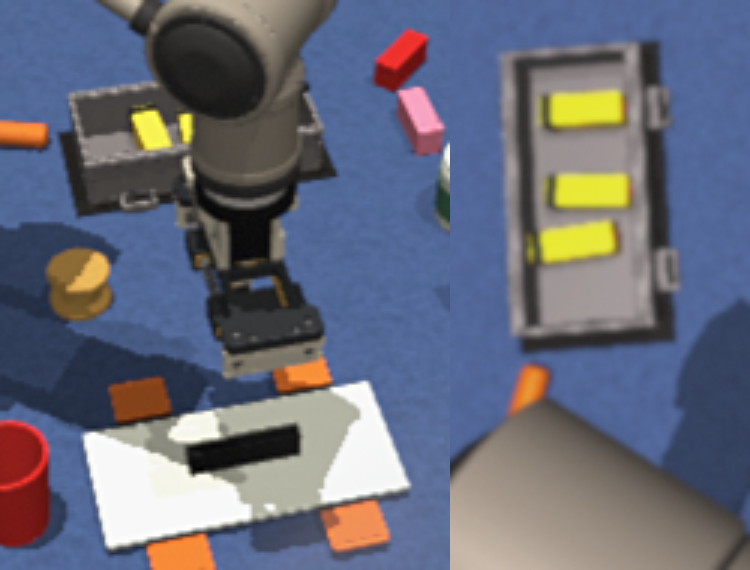

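The three packs lie flat in the box in the top panel: (585,108), (592,190) and (577,242). The third is turned slightly and is inside. Centre on the handle and descend.

send_rows([
  [0,3,2.3,0],
  [40,0,0,0],
  [35,0,0,0],
  [25,0,0,0],
  [13,0,0,0],
  [0,0,0,0],
  [0,0,0,0],
])

```text
time: 26.02
tool_pos: [508.6, -221.8, 24.6]
tcp_rot: [2.555, 1.569, -0.5]
contact_force: [0.2, -0.3, 0.2]
grip_width: 44.2
```

send_rows([
  [0,0,0,0],
  [0,0,0,0],
  [0,0,0,0],
  [0,0,0,0],
  [0,0,0,0],
  [0,0,0,0],
], hand=0)

```text
time: 26.78
tool_pos: [508.0, -221.4, 23.7]
tcp_rot: [2.945, 1.571, -0.11]
contact_force: [-0.4, -0.1, 1.9]
grip_width: 0.3
```

```bash
python3 - <<'E'
from fit import *
o=st(); s=cam("side"); t=cam("top"); print(px(s,o["tool_pos"]))
a=cv2.resize(s["image"][160:310,200:350],None,fx=3.8,fy=3.8); b=cv2.resize(t["image"][140:290,280:390],None,fx=3.8,fy=3.8)
cv2.imwrite("pics/g6.png",np.hstack([a,b])[:,:800,::-1])
E
```

```text
t 26.77 tcp [ 508.  -221.4   23.7] F [-0.4 -0.1  1.9] w 0.3 j [-0.55  0.6   1.66  0.    0.88  0.93]
x [ 0. -0. -1.] y [ 0.087 -0.996  0.   ] z [-0.996 -0.087 -0.   ]
[270.57242965 251.77324247]
```

View pics/g6.png

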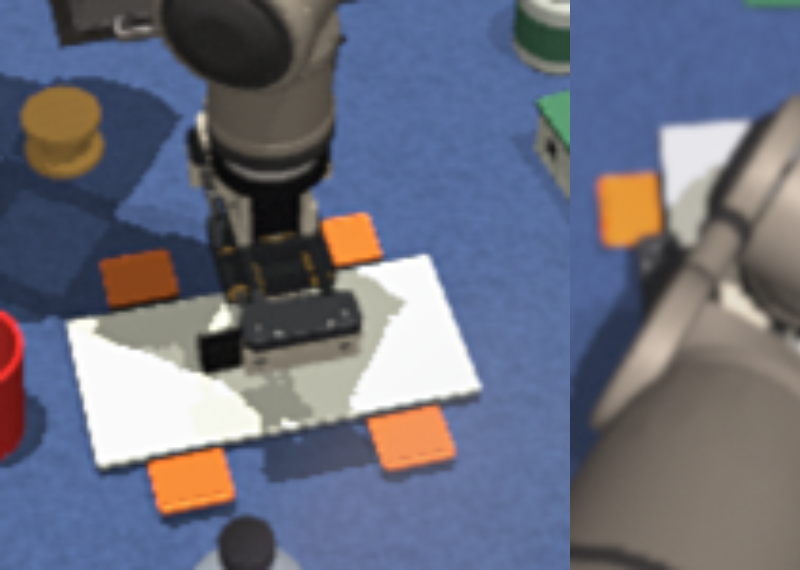

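The image shows the gripper over the handle and the lid unmoved (left corner at crop (70,322)), yet the fingers read shut. I check the handle's position numerically on the first pictures.

```bash
python3 - <<'E'
from fit import *
t=cam("top"); s=cam("side")
for n,c,(x0,y0,x1,y1) in(("top",t,(310,175,355,270)),("side",s,(235,230,310,270))):
    im=cv2.imread(f"pics/{n}0.png"); g=im.max(2)<90; m=np.zeros_like(g); m[y0:y1,x0:x1]=g[y0:y1,x0:x1]
    p=np.argwhere(m)[:,::-1]; print(n,len(p),p.mean(0),p.min(0),p.max(0))
    a=np.radians(5.2); 
    for cx,cy in((508.3,-220.4),):
        P=np.r_[rect(cx,cy,a,100,16,46),rect(cx,cy,a,100,16,18)]; q=np.array([px(c,k) for k in P]); h=cv2.convexHull(q.astype(np.float32)); M=cv2.moments(h); print(M["m10"]/M["m00"],M["m01"]/M["m00"],q.min(0),q.max(0))
    print("TCP shut at z46:",px(c,[508,-221.4,46]))
E
```

```text
top 160 [331.25625 218.25   ] [328 201] [335 236]
331.92084036693467 217.8805898458614 [326.49265011 198.42991793] [337.4506314 237.1958303]
TCP shut at z46: [332.88697935 217.4833909 ]
side 393 [271.31043257 249.29007634] [235 230] [309 269]
270.5650911593186 249.45459233970445 [251.02724361 240.22224655] [290.10828956 258.77670258]
TCP shut at z46: [270.55674201 246.38166176]
```

send_rows([
  [0,0,0,0],
  [0,0,0,0],
  [0,0,0,0],
  [0,0,0,0],
], hand=0.6)

```text
time: 27.48
tool_pos: [507.7, -221.2, 23.4]
tcp_rot: [-0.829, 1.57, 2.4]
contact_force: [-0.0, -0.9, 0.2]
grip_width: 36.1
```

send_rows([
  [2.5,0,0,0],
  [0,0,0,0],
])

```text
time: 27.72
tool_pos: [507.7, -221.2, 20.7]
tcp_rot: [-0.77, 1.57, 2.458]
contact_force: [-0.2, -0.0, -0.0]
grip_width: 53.7
```

send_rows([
  [0,0,0,0],
  [0,0,0,0],
], hand=0)

```text
time: 27.98
tool_pos: [507.9, -221.4, 21.1]
tcp_rot: [-2.767, 1.571, 0.462]
contact_force: [-0.1, 0.4, 0.1]
grip_width: 39.7
```

send_rows([
  [0,0,0,0],
])

```text
time: 28.1
tool_pos: [507.9, -221.4, 21.2]
tcp_rot: [-3.017, 1.571, 0.211]
contact_force: [0.2, 0.2, 0.5]
grip_width: 29.9
```

send_rows([
  [0,0,0,0],
])

```text
time: 28.22
tool_pos: [507.9, -221.3, 21.1]
tcp_rot: [-2.666, 1.571, 0.562]
contact_force: [-0.7, -0.0, -0.1]
grip_width: 20.0
```

send_rows([
  [0,0,0,0],
  [0,0,0,0],
])

```text
time: 28.48
tool_pos: [507.9, -221.3, 21.1]
tcp_rot: [-1.617, 1.571, 1.611]
contact_force: [-0.8, 0.3, 0.6]
grip_width: 14.7
```

send_rows([
  [0,0,0,0],
  [0,0,0,0],
])

```text
time: 28.72
tool_pos: [507.9, -221.3, 21.1]
tcp_rot: [-1.731, 1.571, 1.497]
contact_force: [-0.3, 0.4, 1.0]
grip_width: 14.8
```

send_rows([
  [-5,0,0,0],
  [-5,0,0,0],
  [-5,0,0,0],
  [0,0,0,0],
])

```text
time: 29.22
tool_pos: [508.2, -221.5, 36.6]
tcp_rot: [2.576, 1.57, -0.479]
contact_force: [-0.5, 0.3, -5.2]
grip_width: 14.6
```

Handle held: opening 14.7, −5.2 N equals the lid's weight. Lift and carry it to the box, slowly.

send_rows([
  [-12,0,0,0],
  [-16,0,0,0],
  [-16,0,0,0],
  [-16,0,0,0],
  [-8,0,0,0],
  [0,0,0,0],
])

```text
time: 29.98
tool_pos: [508.2, -221.5, 104.8]
tcp_rot: [2.584, 1.569, -0.471]
contact_force: [-0.9, 0.5, -5.2]
grip_width: 14.3
```

send_rows([
  [0,-15,-1.7,0],
  [0,-31,-3.6,0],
  [0,-31,-3.6,0],
  [0,-31,-3.6,0],
  [0,-31,-3.6,0],
  [0,-31,-3.6,0],
  [0,-31,-3.6,0],
  [0,-15,-1.7,0],
])

```text
time: 30.98
tool_pos: [513.2, -1.7, 103.5]
tcp_rot: [-0.47, 1.569, 2.76]
contact_force: [1.3, 0.9, -4.9]
grip_width: 14.6
```

send_rows([
  [0,-15,-1.7,0],
  [0,-31,-3.6,0],
  [0,-31,-3.6,0],
  [0,-31,-3.6,0],
  [0,-31,-3.6,0],
  [0,-31,-3.6,0],
  [0,-31,-3.6,0],
  [0,-14.3,-3.4,0],
])

```text
time: 31.98
tool_pos: [521.9, 214.0, 103.8]
tcp_rot: [0.043, 1.57, -3.011]
contact_force: [-0.8, -0.3, -5.0]
grip_width: 15.0
```

send_rows([
  [0,0,0,0],
  [0,0,0,0],
  [0,0,0,0],
])

```text
time: 32.35
tool_pos: [522.2, 211.8, 104.1]
tcp_rot: [0.787, 1.571, -2.269]
contact_force: [0.1, -0.7, -5.8]
grip_width: 14.7
```

```bash
python3 - <<'E'
from fit import *
o=st(); s=cam("side"); t=cam("top")
cx,cy=o["tool_pos"][:2]; z=o["tool_pos"][2]-21; a=np.radians(5.0)
S=[px(s,p) for p in rect(cx,cy,a,264,124,z+18)]+[px(s,p) for p in rect(519.7,212.6,np.radians(4.84),250,122,60)]
crop(s,180,70,330,190,5,"g7.png",S)
T=[px(t,p) for p in rect(cx,cy,a,264,124,z+18)]
crop(t,100,130,240,280,4,"g8.png",T)
E
```

```text
t 32.35 tcp [522.2 211.8 104.1] F [ 0.1 -0.7 -5.8] w 14.7 j [ 0.25  0.51  1.56 -0.    1.08  1.73]
x [-0. -0. -1.] y [ 0.085 -0.996  0.   ] z [-0.996 -0.085  0.   ]
```

View pics/g7.png

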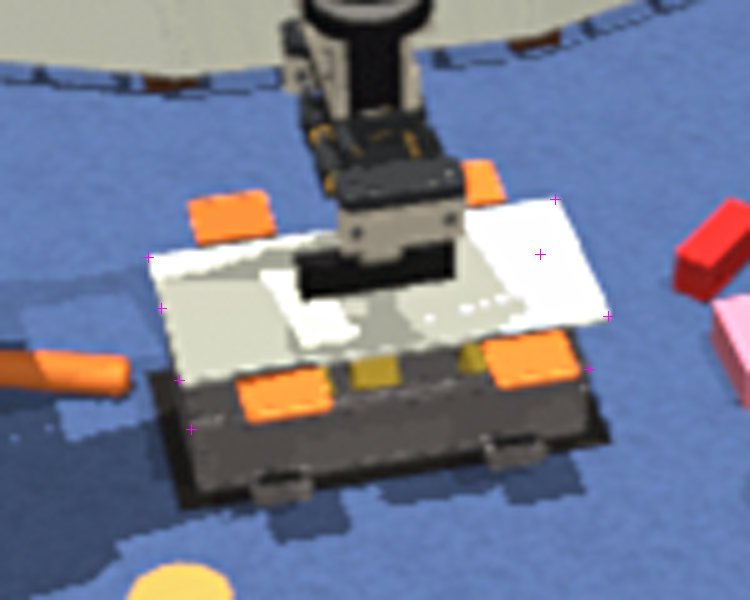

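The lid held above the box matches its predicted corners (150,258), (556,200), (608,316) and (181,380). Small correction, then lower.

send_rows([
  [0,-0.9,2.5,0],
  [10,0,0,0],
  [8,0,0,0],
  [5,0,0,0],
  [3,0,0,0],
  [0,0,0,0],
])

```text
time: 33.2
tool_pos: [519.5, 213.5, 77.9]
tcp_rot: [-0.132, 1.57, 3.097]
contact_force: [0.1, 0.3, -5.4]
grip_width: 14.6
```

send_rows([
  [2,0,0,0],
  [1,0,0,0],
  [0,0,0,0],
  [0,0,0,0],
])

```text
time: 33.7
tool_pos: [519.6, 213.5, 75.2]
tcp_rot: [-2.641, 1.571, 0.588]
contact_force: [-0.1, -0.6, -4.5]
grip_width: 14.7
```

```bash
python3 -c "
from h import *
st();print(get_obs()['moment'])"
```

```text
t 33.70 tcp [519.6 213.5  75.2] F [-0.1 -0.6 -4.5] w 14.7 j [0.25 0.54 1.59 0.   1.01 1.74]
x [ 0.  0. -1.] y [ 0.086 -0.996 -0.   ] z [-0.996 -0.086 -0.   ]
[-0.01097011  0.23385848 -0.04174501]
```

send_rows([
  [1.5,0.6,0,0],
  [1,0,0,0],
  [0,0,0,0],
])

```text
time: 34.08
tool_pos: [519.5, 212.9, 72.5]
tcp_rot: [-0.272, 1.571, 2.956]
contact_force: [-0.4, -0.3, -5.1]
grip_width: 14.7
```

send_rows([
  [1.5,0,0,0],
  [1,0,0,0],
  [0,0,0,0],
])

```text
time: 34.45
tool_pos: [519.5, 212.9, 70.0]
tcp_rot: [-0.367, 1.571, 2.861]
contact_force: [-0.5, -0.0, -6.4]
grip_width: 14.9
```

send_rows([
  [1,0,0,0],
  [0,0,0,0],
])

```text
time: 34.7
tool_pos: [519.6, 212.9, 69.2]
tcp_rot: [-2.684, 1.571, 0.545]
contact_force: [-1.4, -0.8, -4.4]
grip_width: 14.9
```

send_rows([
  [0.7,0,0,0],
  [0,0,0,0],
])

```text
time: 34.95
tool_pos: [519.7, 212.9, 69.1]
tcp_rot: [-2.941, 1.57, 0.287]
contact_force: [-2.9, -0.3, 3.3]
grip_width: 14.8
```

The lid is seated: contact at TCP z 69.1, so its origin is at 48.0. Release, rise and turn the jaws along the box.

send_rows([
  [0,0,0,0],
  [0,0,0,0],
  [0,0,0,0],
  [0,0,0,0],
], hand=0.5)

```text
time: 35.45
tool_pos: [519.7, 212.9, 68.4]
tcp_rot: [-2.76, 1.571, 0.469]
contact_force: [-0.0, 0.5, -1.7]
grip_width: 45.4
```

send_rows([
  [-10,0,0,0],
  [-30,0,0,0],
  [-30,0,0,0],
  [-10,0,0,0],
  [0,0,0,0],
])

```text
time: 36.08
tool_pos: [519.8, 212.9, 148.9]
tcp_rot: [-2.944, 1.57, 0.284]
contact_force: [0.6, -0.5, -0.4]
grip_width: 45.7
```

send_rows([
  [0,0,0,-10],
  [0,0,0,-10],
  [0,0,0,-10],
  [0,0,0,-10],
  [0,0,0,-10],
  [0,0,0,-10],
  [0,0,0,-10],
  [0,0,0,-10],
], hand=0)

```text
time: 37.08
tool_pos: [518.8, 212.7, 146.8]
tcp_rot: [-1.254, 1.568, -2.907]
contact_force: [0.3, 1.0, -0.9]
grip_width: 0.6
```

send_rows([
  [0,0,0,-10],
  [0,0,0,0],
  [0,0,0,0],
])

```text
time: 37.45
tool_pos: [519.2, 212.8, 147.6]
tcp_rot: [-1.472, 1.569, -2.96]
contact_force: [0.4, -1.3, -0.5]
grip_width: 0.2
```

```bash
cat > uv.py <<'E'
from fit import *
C=np.array([519.6,212.8]); a=np.radians(4.9); ex=np.array([np.cos(a),np.sin(a)]); ey=np.array([-ex[1],ex[0]])
o=st(); d=o["tool_pos"][:2]-C; F=o["contact_force"]
print("u %.1f v %.1f z %.1f  Fu %.1f Fv %.1f Fz %.1f"%(d@ex,d@ey,o["tool_pos"][2],F[:2]@ex,F[:2]@ey,F[2]))
E
cat > lidfit.py <<'E'
from fit import *
for n in("top","side"):
    c=cam(n); im=c["image"]; hsv=cv2.cvtColor(im,cv2.COLOR_RGB2HSV)
    m=cv2.inRange(hsv,(3,150,90),(20,255,255)); k,l,q,ce=cv2.connectedComponentsWithStats(m)
    for i in range(1,k):
        if q[i,4]>40: print(n,ce[i].round(1),q[i,4],w(c,ce[i],65)[:2].round(1))
E
python3 uv.py; python3 lidfit.py; python3 - <<'E'
from fit import *
s=cam("side"); t=cam("top")
S=[px(s,p) for p in rect(519.6,212.8,np.radians(4.9),264,124,66)]; T=[px(t,p) for p in rect(519.6,212.8,np.radians(4.9),264,124,66)]
crop(s,190,90,320,190,5,"a.png",S); crop(t,105,145,225,285,3.57,"b.png",T)
a=cv2.imread("pics/a.png"); b=cv2.imread("pics/b.png"); cv2.imwrite("pics/g9.png",cv2.resize(np.hstack([a[:500],b[:500]]),None,fx=.74,fy=.74))
E
```

```text
t 37.45 tcp [519.2 212.8 147.6] F [ 0.4 -1.3 -0.5] w 0.2 j [0.25 0.46 1.51 0.   1.18 0.17]
x [-0.001 -0.    -1.   ] y [ 0.997  0.083 -0.001] z [ 0.083 -0.997  0.   ]
u -0.4 v 0.0 z 147.6  Fu 0.3 Fv -1.3 Fz -0.5
top [500.3 145.7] 400 [ 699.2 -661.7]
top [198.6 181.4] 308 [599.  132.5]
top [201.7 237.8] 315 [450.9 120. ]
top [148.8 288. ] 289 [321.9 251.5]
side [404.2  44. ] 989 [1177.7  701.4]
side [14.2 70.4] 279 [-299.8  720.2]
side [271.  115.7] 120 [588.  310.1]
side [225.7 122. ] 130 [437.9 297.9]
side [192.  144.1] 195 [325.4 200.9]
side [284.3 150.3] 173 [602.3 129.7]
side [236.  157.3] 160 [453.5 118.8]
side [216.7 199.9] 166 [382.9 -51.6]
side [395.7 384.9] 407 [ 704.8 -633.7]
```

View pics/g9.png

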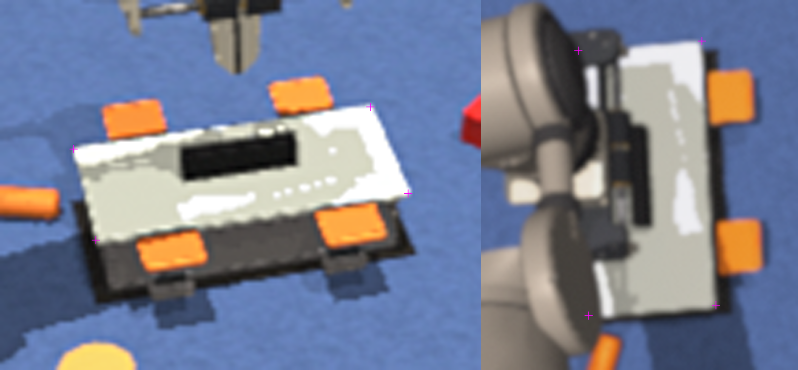

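The lid sits level on the box with its corners on the predictions, and all four clips are open: side panel (135,118), (300,95), (172,252) and (350,223). First clip: +x,−y.

send_rows([
  [0,25.1,37.2,0],
  [0,25.1,37.2,0],
  [0,25.1,37.2,0],
  [30,0,0,0],
  [25,0,0,0],
  [15,0,0,0],
  [0,0,0,0],
])

```text
time: 38.52
tool_pos: [603.7, 108.3, 77.5]
tcp_rot: [-1.647, 1.569, -3.131]
contact_force: [1.0, 0.7, 0.8]
grip_width: 0.7
```

```bash
python3 uv.py
```

```text
t 38.52 tcp [603.7 108.3  77.5] F [1.  0.7 0.8] w 0.7 j [ 0.05  0.62  1.43  0.    1.09 -0.03]
x [-0.002 -0.    -1.   ] y [ 0.996  0.086 -0.002] z [ 0.086 -0.996 -0.   ]
u 74.8 v -111.3 z 77.5  Fu 1.1 Fv 0.6 Fz 0.8
```

send_rows([
  [12.5,0,0,0],
  [6.2,0,-0.7,0],
  [6.2,0,-0.8,0],
  [5.6,0,-2.8,0],
  [5.6,0,-2.8,0],
  [4.3,0,-4.6,0],
  [4.3,0,-4.6,0],
  [0,0,0,0],
])

```text
time: 39.52
tool_pos: [602.8, 124.9, 33.4]
tcp_rot: [-2.523, 1.571, 2.276]
contact_force: [0.4, 0.2, -0.1]
grip_width: 0.4
```

send_rows([
  [2,0,-4.3,0],
  [2,0,-4.2,0],
  [0.7,0,-3,0],
  [0.7,0,-3.1,0],
  [0,0,0,0],
])

```text
time: 40.15
tool_pos: [601.4, 139.3, 28.2]
tcp_rot: [-2.252, 1.57, 2.547]
contact_force: [-0.3, -1.5, -0.4]
grip_width: 0.6
```

```bash
python3 uv.py;python3 lidfit.py
```

```text
t 40.15 tcp [601.4 139.3  28.2] F [-0.3 -1.5 -0.4] w 0.6 j [0.1  0.68 1.46 0.   0.99 0.02]
x [-0.  0. -1.] y [ 0.996  0.087 -0.   ] z [ 0.087 -0.996 -0.   ]
u 75.3 v -80.2 z 28.2  Fu -0.4 Fv -1.4 Fz -0.4
top [500.2 145.7] 400 [ 699.3 -661.4]
top [125.  182.2] 44 [595.8 326.7]
top [201.1 237.7] 306 [451.2 121.7]
side [403.9  44. ] 1020 [1176.5  701.5]
side [14.4 70.5] 290 [-299.   719.8]
side [225.3 122. ] 126 [436.6 297.9]
side [192.  144.1] 190 [325.3 200.9]
side [282.  154.8] 113 [592.  109.8]
side [236.1 157.1] 153 [453.8 119.9]
side [216.7 199.9] 166 [383.  -51.6]
side [395.6 384.7] 410 [ 704.8 -633.3]
```

Flap following. Push on in and watch the force.

send_rows([
  [0,0,-2,0],
  [0,0,-2,0],
  [0,0,0,0],
])

```text
time: 40.62
tool_pos: [601.2, 141.5, 28.1]
tcp_rot: [-0.31, 1.569, -1.794]
contact_force: [0.7, -8.6, -0.7]
grip_width: 0.6
```

send_rows([
  [0,0,-1.5,0],
  [0,0,0,0],
])

```text
time: 40.88
tool_pos: [601.1, 142.0, 28.2]
tcp_rot: [-0.285, 1.567, -1.77]
contact_force: [0.3, -12.2, -0.5]
grip_width: 0.3
```

send_rows([
  [0,0,-1.5,0],
  [0,0,0,0],
])

```text
time: 41.12
tool_pos: [600.8, 143.5, 27.9]
tcp_rot: [-0.368, 1.567, -1.852]
contact_force: [0.8, -10.6, -1.1]
grip_width: 0.5
```

send_rows([
  [0,0,-1.5,0],
  [0,0,0,0],
])

```text
time: 41.38
tool_pos: [600.8, 143.6, 27.9]
tcp_rot: [-0.289, 1.565, -1.773]
contact_force: [0.6, -17.4, -2.0]
grip_width: 0.5
```

send_rows([
  [0,0,-1.5,0],
  [0,0,0,0],
  [0,0,0,0],
])

```text
time: 41.75
tool_pos: [600.8, 143.7, 27.9]
tcp_rot: [-0.264, 1.564, -1.748]
contact_force: [0.0, -22.1, -1.1]
grip_width: 0.2
```

```bash
python3 uv.py
```

```text
t 41.75 tcp [600.8 143.7  27.9] F [  0.  -22.1  -1.1] w 0.2 j [ 0.11  0.69  1.46 -0.01  1.    0.03]
x [-0.001 -0.007 -1.   ] y [ 0.996  0.086 -0.002] z [ 0.086 -0.996  0.007]
u 75.0 v -75.8 z 27.9  Fu -1.9 Fv -22.0 Fz -1.1
```

Clicked: the force dropped, then it hit a firm stop at v −75.8. Back off, and go to the diagonal clip.

send_rows([
  [0,0,15,0],
  [0,0,12,0],
  [-35,0,0,0],
  [-40,0,0,0],
  [-40,0,0,0],
  [0,0,0,0],
])

```text
time: 42.5
tool_pos: [605.1, 122.7, 147.3]
tcp_rot: [1.678, 1.563, 0.194]
contact_force: [-0.3, 0.3, -0.3]
grip_width: 0.3
```

send_rows([
  [0,-25,-34,0],
  [0,-25,-35,0],
  [0,-25,-35,0],
  [0,-25,-35,0],
  [0,-25,-35,0],
  [0,-25,-34,0],
  [0,0,0,0],
])

```text
time: 43.38
tool_pos: [433.1, 318.1, 142.6]
tcp_rot: [-1.716, 1.569, 3.087]
contact_force: [0.6, -0.8, -0.1]
grip_width: 0.4
```

```bash
python3 uv.py; python3 lidfit.py; python3 - <<'E'
from fit import *
s=cam("side"); crop(s,190,90,320,190,6,"g10.png")
E
```

```text
t 43.38 tcp [433.1 318.1 142.6] F [ 0.6 -0.8 -0.1] w 0.4 j [0.49 0.42 1.58 0.   1.14 0.4 ]
x [-0.002  0.    -1.   ] y [ 0.996  0.09  -0.002] z [ 0.09  -0.996 -0.   ]
u -77.2 v 112.3 z 142.6  Fu 0.5 Fv -0.8 Fz -0.1
top [500.2 145.7] 399 [ 699.3 -661.4]
top [192.5 184. ] 54 [592.  148.5]
top [130.5 187.3] 286 [582.2 311.6]
top [201.  237.8] 315 [450.8 121.9]
top [132.9 244.1] 309 [433.2 297.9]
top [148.8 288.1] 267 [321.6 251.5]
side [394.8  41.6] 1036 [1146.8  724.7]
side [ 8.6 70.5] 205 [-319.8  722.4]
side [270.  115.2] 123 [585.4 313.3]
side [225.4 121.7] 127 [437.1 299.3]
side [192.2 144.1] 191 [325.9 200.8]
side [282.4 151.5] 169 [595.7 124.9]
side [236. 157.] 165 [453.5 120.6]
side [216.7 199.5] 179 [383.2 -50. ]
side [395.7 385. ] 423 [ 704.9 -633.8]
```

View pics/g10.png

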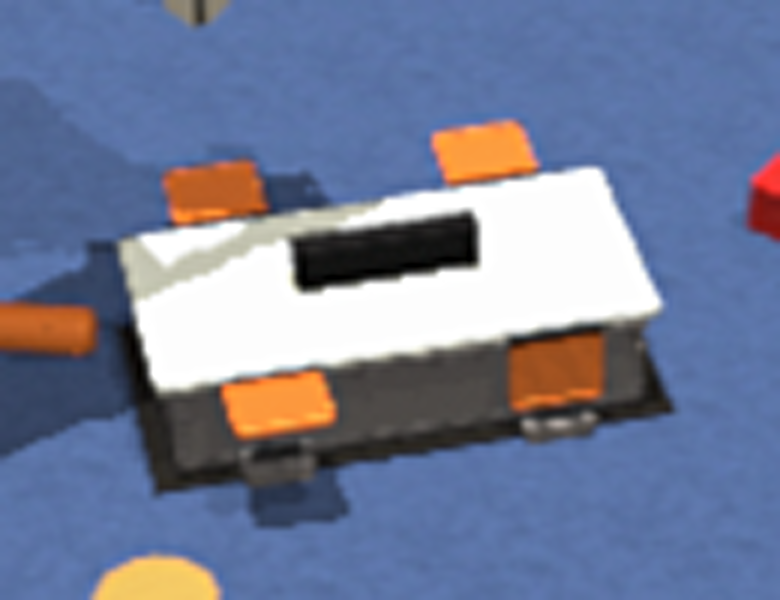

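The clip hangs shut at crop (557,370); the other three are open. Now −x,+y (mirrored).

send_rows([
  [20,2.2,0.8,0],
  [30,0,0,0],
  [15,0,0,0],
  [12.5,0,0,0],
  [0,0,0,0],
])

```text
time: 44.15
tool_pos: [437.8, 315.3, 65.3]
tcp_rot: [-1.231, 1.57, -2.716]
contact_force: [1.0, -0.1, 0.2]
grip_width: 0.6
```

send_rows([
  [6.2,0,0.7,0],
  [6.2,0,0.8,0],
  [5.6,0,2.8,0],
  [5.6,0,2.8,0],
  [4.3,0,4.6,0],
  [4.3,0,4.6,0],
  [0,0,0,0],
])

```text
time: 45.02
tool_pos: [439.3, 299.0, 33.4]
tcp_rot: [-0.97, 1.57, -2.454]
contact_force: [0.6, -0.2, -0.3]
grip_width: 0.3
```

send_rows([
  [2,0,4.3,0],
  [2,0,4.2,0],
  [0.7,0,3,0],
  [0.7,0,3.1,0],
  [0,0,0,0],
])

```text
time: 45.65
tool_pos: [441.5, 286.1, 28.5]
tcp_rot: [2.307, 1.567, 0.822]
contact_force: [0.7, 8.6, -1.4]
grip_width: 0.5
```

```bash
python3 uv.py
```

```text
t 45.65 tcp [441.5 286.1  28.5] F [ 0.7  8.6 -1.4] w 0.5 j [0.43 0.55 1.74 0.   0.85 0.34]
x [ 0.002  0.002 -1.   ] y [0.996 0.086 0.003] z [ 0.086 -0.996 -0.002]
u -71.6 v 79.7 z 28.5  Fu 1.4 Fv 8.5 Fz -1.4
```

send_rows([
  [0,0,2,0],
  [0,0,2,0],
  [0,0,0,0],
])

```text
time: 46.02
tool_pos: [441.7, 285.8, 28.7]
tcp_rot: [2.68, 1.562, 1.194]
contact_force: [-1.6, 26.7, -6.0]
grip_width: 0.3
```

send_rows([
  [0,0,2,0],
  [0,0,1,0],
  [0,0,0,0],
])

```text
time: 46.4
tool_pos: [441.9, 285.6, 28.9]
tcp_rot: [2.735, 1.557, 1.249]
contact_force: [-4.1, 39.3, -8.3]
grip_width: 0.3
```

send_rows([
  [0,0,1.5,0],
  [0,0,0,0],
  [0,0,0,0],
])

```text
time: 46.78
tool_pos: [442.0, 285.6, 29.0]
tcp_rot: [2.749, 1.555, 1.262]
contact_force: [-4.7, 45.9, -8.6]
grip_width: 0.1
```

```bash
python3 uv.py
```

```text
t 46.77 tcp [442.  285.6  29. ] F [-4.7 45.9 -8.6] w 0.1 j [0.42 0.55 1.75 0.02 0.84 0.33]
x [ 0.005  0.015 -1.   ] y [0.996 0.084 0.006] z [ 0.084 -0.996 -0.014]
u -71.1 v 79.1 z 29.0  Fu -0.7 Fv 46.1 Fz -8.6
```

It stops firmly at v 79, so it may already have clicked. Back off and look.

send_rows([
  [0,0,-15,0],
  [0,0,-15,0],
  [-35,0,0,0],
  [-40,0,0,0],
  [-40,0,0,0],
  [0,25,0,0],
  [0,25,0,0],
  [0,0,0,0],
])

```text
time: 47.78
tool_pos: [489.6, 309.9, 142.9]
tcp_rot: [0.023, 1.57, -1.463]
contact_force: [-0.1, 1.2, 0.1]
grip_width: 0.7
```

```bash
python3 uv.py; python3 lidfit.py; python3 - <<'E'
from fit import *
s=cam("side");t=cam("top"); 
T=[px(t,p) for p in rect(519.6,212.8,np.radians(4.9),264,124,66)]
crop(s,190,90,320,190,4,"a.png"); crop(t,105,150,215,280,4,"b.png",T)
a=cv2.imread("pics/a.png"); b=cv2.imread("pics/b.png"); a=cv2.copyMakeBorder(a,0,120,0,0,0); cv2.imwrite("pics/g11.png",cv2.resize(np.hstack([a,b]),None,fx=.83,fy=.83))
E
```

```text
t 47.77 tcp [489.6 309.9 142.9] F [-0.1  1.2  0.1] w 0.7 j [ 0.43  0.49  1.46 -0.    1.19  0.35]
x [ 0.    -0.001 -1.   ] y [0.996 0.085 0.   ] z [ 0.085 -0.996  0.001]
u -21.6 v 99.3 z 142.9  Fu -0.0 Fv 1.2 Fz 0.1
top [500.5 145.7] 402 [ 699.1 -662.1]
top [131.4 186.8] 279 [583.7 309.3]
top [201.6 237.9] 312 [450.7 120.4]
top [148.8 288.5] 272 [320.6 251.6]
side [394.6  41.6] 999 [1146.3  725. ]
side [12.9 70.2] 292 [-304.9  722.6]
side [270.6 115.5] 115 [587.1 311.2]
side [191.6 144.1] 190 [324.  201.1]
side [282.3 151.7] 159 [595.2 124.3]
side [236.1 157.2] 164 [453.9 119.3]
side [216.7 199.5] 176 [383.2 -50.1]
side [395.7 385. ] 422 [ 704.8 -634. ]
```

View pics/g11.png

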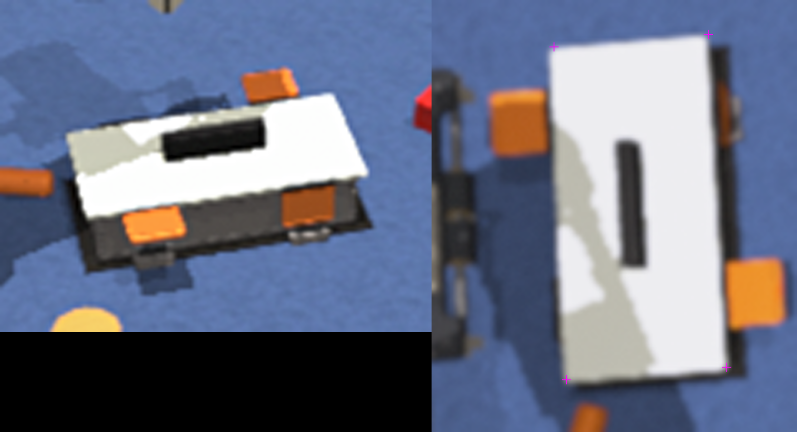

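Side panel: −x,−y and +x,+y are open and +x,−y is shut. The −x,+y clip is folded down, hidden behind the lid edge. To prove it is shut, I measure the stop against the lid plate's edge on this side.

send_rows([
  [0,21.6,0,0],
  [40,0,0,0],
  [35,0,0,0],
  [20,0,0,0],
  [0,0,10,0],
  [0,0,9,0],
  [0,0,2,0],
  [0,0,0,0],
])

```text
time: 48.98
tool_pos: [512.4, 291.5, 49.2]
tcp_rot: [1.941, 1.569, 0.456]
contact_force: [-0.5, -1.2, -0.4]
grip_width: 0.3
```

send_rows([
  [0,0,2,0],
  [0,0,2,0],
  [0,0,0,0],
])

```text
time: 49.35
tool_pos: [512.2, 287.6, 48.2]
tcp_rot: [-2.204, 1.571, 2.595]
contact_force: [0.5, 0.3, 0.0]
grip_width: 0.5
```

send_rows([
  [0,0,1.5,0],
  [0,0,0,0],
])

```text
time: 49.6
tool_pos: [512.3, 286.1, 48.2]
tcp_rot: [-2.592, 1.571, 2.207]
contact_force: [-0.3, -0.1, -0.3]
grip_width: 0.4
```

```bash
python3 uv.py
```

```text
t 49.60 tcp [512.3 286.1  48.2] F [-0.3 -0.1 -0.3] w 0.4 j [0.38 0.61 1.54 0.   0.99 0.29]
x [-0.  0. -1.] y [ 0.996  0.086 -0.   ] z [ 0.086 -0.996 -0.   ]
u -1.0 v 73.6 z 48.2  Fu -0.3 Fv -0.1 Fz -0.3
```

send_rows([
  [0,0,1,0],
  [0,0,0,0],
])

```text
time: 49.85
tool_pos: [512.4, 285.1, 48.2]
tcp_rot: [2.976, 1.571, 1.491]
contact_force: [-0.2, -0.5, 0.3]
grip_width: 0.4
```

send_rows([
  [0,0,1,0],
  [0,0,0,0],
])

```text
time: 50.1
tool_pos: [512.5, 284.1, 48.2]
tcp_rot: [2.282, 1.571, 0.798]
contact_force: [0.2, 0.2, 0.1]
grip_width: 0.6
```

send_rows([
  [0,0,1,0],
  [0,0,0,0],
])

```text
time: 50.35
tool_pos: [512.6, 283.1, 48.2]
tcp_rot: [2.857, 1.571, 1.373]
contact_force: [0.1, 0.3, -0.7]
grip_width: 0.6
```

send_rows([
  [0,0,1,0],
  [0,0,0,0],
])

```text
time: 50.6
tool_pos: [512.7, 282.1, 48.2]
tcp_rot: [-3.125, 1.571, 1.674]
contact_force: [1.1, -0.3, -0.6]
grip_width: 0.3
```

```bash
python3 uv.py
```

```text
t 50.60 tcp [512.7 282.1  48.2] F [ 1.1 -0.3 -0.6] w 0.3 j [0.37 0.61 1.55 0.   0.98 0.29]
x [-0.  0. -1.] y [ 0.996  0.086 -0.   ] z [ 0.086 -0.996 -0.   ]
u -1.0 v 69.6 z 48.2  Fu 1.1 Fv -0.4 Fz -0.6
```

send_rows([
  [0,0,1,0],
  [0,0,0,0],
])

```text
time: 50.85
tool_pos: [512.8, 281.1, 48.3]
tcp_rot: [2.371, 1.571, 0.887]
contact_force: [-1.5, -0.7, 0.3]
grip_width: 0.6
```

send_rows([
  [0,0,1,0],
  [0,0,0,0],
])

```text
time: 51.1
tool_pos: [512.8, 280.1, 48.2]
tcp_rot: [2.677, 1.571, 1.193]
contact_force: [0.2, 0.6, 0.5]
grip_width: 0.4
```

send_rows([
  [0,0,1,0],
  [0,0,0,0],
])

```text
time: 51.35
tool_pos: [512.9, 279.1, 48.2]
tcp_rot: [2.838, 1.571, 1.353]
contact_force: [-0.0, -0.5, -0.8]
grip_width: 0.3
```

send_rows([
  [0,0,1,0],
  [0,0,0,0],
])

```text
time: 51.6
tool_pos: [513.0, 278.1, 48.2]
tcp_rot: [2.402, 1.571, 0.917]
contact_force: [0.3, -0.3, -0.3]
grip_width: 0.3
```

```bash
python3 uv.py
```

```text
t 51.60 tcp [513.  278.1  48.2] F [ 0.3 -0.3 -0.3] w 0.3 j [0.37 0.61 1.55 0.   0.98 0.28]
x [ 0.  0. -1.] y [0.996 0.086 0.   ] z [ 0.086 -0.996 -0.   ]
u -1.0 v 65.6 z 48.2  Fu 0.2 Fv -0.3 Fz -0.3
```

send_rows([
  [0,0,1,0],
  [0,0,0,0],
])

```text
time: 51.85
tool_pos: [513.1, 277.1, 48.2]
tcp_rot: [2.558, 1.571, 1.073]
contact_force: [0.0, 0.5, 0.4]
grip_width: 0.8
```

send_rows([
  [0,0,1,0],
  [0,0,0,0],
])

```text
time: 52.1
tool_pos: [513.2, 276.1, 48.2]
tcp_rot: [3.007, 1.571, 1.523]
contact_force: [0.2, 0.6, 0.9]
grip_width: 0.3
```

send_rows([
  [0,0,1,0],
  [0,0,0,0],
])

```text
time: 52.35
tool_pos: [513.3, 275.1, 48.2]
tcp_rot: [2.733, 1.571, 1.249]
contact_force: [0.9, 0.1, 0.2]
grip_width: 0.3
```

send_rows([
  [0,0,1,0],
  [0,0,0,0],
])

```text
time: 52.6
tool_pos: [513.4, 274.1, 48.2]
tcp_rot: [2.217, 1.571, 0.732]
contact_force: [0.3, 0.5, -0.3]
grip_width: 0.2
```

```bash
python3 uv.py
```

```text
t 52.60 tcp [513.4 274.1  48.2] F [ 0.3  0.5 -0.3] w 0.2 j [0.36 0.6  1.56 0.   0.98 0.27]
x [ 0.  0. -1.] y [0.996 0.087 0.   ] z [ 0.087 -0.996 -0.   ]
u -1.0 v 61.6 z 48.2  Fu 0.3 Fv 0.4 Fz -0.3
```

The finger met nothing at v 61.6. So, as with the handle, the real fingertips seem to end about 24 mm above the reported TCP. Check this against the side image, then repeat the edge probe lower.

send_rows([
  [0,0,-12,0],
  [0,0,-12,0],
  [15,0,0,0],
  [0,0,5,0],
  [0,0,3,0],
  [0,0,2,0],
  [0,0,0,0],
])

```text
time: 53.48
tool_pos: [512.5, 287.8, 33.5]
tcp_rot: [1.992, 1.57, 0.508]
contact_force: [-0.2, -0.5, -1.0]
grip_width: 0.1
```

```bash
python3 uv.py; python3 - <<'E'
from fit import *
s=cam("side")
for z in(147.6,160,172): print(z,px(s,[519.2,212.8,z]))
E
```

```text
t 53.48 tcp [512.5 287.8  33.5] F [-0.2 -0.5 -1. ] w 0.1 j [0.38 0.63 1.55 0.   0.96 0.3 ]
x [ 0.001  0.    -1.   ] y [0.996 0.086 0.001] z [ 0.086 -0.996 -0.   ]
u -0.7 v 75.4 z 33.5  Fu -0.2 Fv -0.5 Fz -1.0
147.6 [253.15205688 114.25581216]
160 [253.0407818  110.85066769]
172 [252.93181305 107.51609957]
```

send_rows([
  [0,0,1,0],
  [0,0,0,0],
])

```text
time: 53.78
tool_pos: [512.3, 287.1, 33.3]
tcp_rot: [2.077, 1.571, 0.592]
contact_force: [-1.0, -0.5, 0.5]
grip_width: 0.6
```

send_rows([
  [0,0,1,0],
  [0,0,0,0],
])

```text
time: 54.02
tool_pos: [512.3, 286.3, 33.3]
tcp_rot: [2.9, 1.57, 1.415]
contact_force: [-0.6, 1.4, -0.1]
grip_width: 0.5
```

send_rows([
  [0,0,1,0],
  [0,0,0,0],
])

```text
time: 54.28
tool_pos: [512.3, 286.2, 33.3]
tcp_rot: [2.911, 1.569, 1.427]
contact_force: [-0.6, 5.8, -0.8]
grip_width: 0.6
```

The plate edge is met at v 73.7, which gives a box offset of +2 mm on this side. A shut flap would then stop at 79.7 and I stopped at 79.1, so the −x,+y clip is shut. Third clip: +x,+y.

send_rows([
  [0,0,-20,0],
  [0,0,-21,0],
  [-35,0,0,0],
  [-35,0,0,0],
  [0,38,0,0],
  [0,38,0,0],
  [0,0,0,0],
  [0,0,0,0],
])

```text
time: 55.28
tool_pos: [583.4, 333.3, 102.6]
tcp_rot: [-1.354, 1.569, -2.837]
contact_force: [0.2, -0.2, -0.2]
grip_width: 0.5
```

```bash
python3 uv.py
```

```text
t 55.27 tcp [583.4 333.3 102.6] F [ 0.2 -0.2 -0.2] w 0.5 j [0.4  0.7  1.21 0.   1.24 0.32]
x [-0.002 -0.001 -1.   ] y [ 0.996  0.087 -0.002] z [ 0.087 -0.996  0.   ]
u 73.9 v 114.6 z 102.6  Fu 0.2 Fv -0.2 Fz -0.2
```

send_rows([
  [15,1,1,0],
  [12.5,0,0,0],
  [10,0,0,0],
  [6.2,0,0.7,0],
  [6.2,0,0.8,0],
  [5.6,0,2.8,0],
  [5.6,0,2.8,0],
  [0,0,0,0],
])

```text
time: 56.28
tool_pos: [586.2, 324.1, 41.7]
tcp_rot: [-1.236, 1.57, -2.721]
contact_force: [-0.4, -0.2, 1.3]
grip_width: 0.2
```

send_rows([
  [4.3,0,4.6,0],
  [4.3,0,4.6,0],
  [2,0,4.3,0],
  [2,0,4.2,0],
  [0.7,0,3,0],
  [0.7,0,3,0],
  [0,0,0,0],
])

```text
time: 57.15
tool_pos: [588.2, 301.0, 28.0]
tcp_rot: [-2.7, 1.57, 2.099]
contact_force: [-0.6, 4.7, -1.5]
grip_width: 0.3
```

```bash
python3 uv.py
```

```text
t 57.15 tcp [588.2 301.   28. ] F [-0.6  4.7 -1.5] w 0.3 j [0.36 0.75 1.32 0.   1.07 0.27]
x [-0.  0. -1.] y [ 0.996  0.086 -0.   ] z [ 0.086 -0.996 -0.   ]
u 75.9 v 82.0 z 28.0  Fu -0.2 Fv 4.7 Fz -1.5
```

send_rows([
  [0,0,2,0],
  [0,0,1,0],
  [0,0,0,0],
])

```text
time: 57.52
tool_pos: [588.8, 298.7, 28.3]
tcp_rot: [2.458, 1.569, 0.974]
contact_force: [0.6, 5.9, -0.2]
grip_width: 0.4
```

send_rows([
  [0,0,2,0],
  [0,0,0,0],
  [0,0,0,0],
])

```text
time: 57.9
tool_pos: [588.8, 298.5, 28.5]
tcp_rot: [2.707, 1.567, 1.223]
contact_force: [-0.7, 11.9, -0.5]
grip_width: 0.7
```

```bash
python3 uv.py
```

```text
t 57.90 tcp [588.8 298.5  28.5] F [-0.7 11.9 -0.5] w 0.7 j [0.35 0.75 1.33 0.   1.06 0.26]
x [ 0.001  0.004 -1.   ] y [0.996 0.087 0.002] z [ 0.087 -0.996 -0.004]
u 76.3 v 79.5 z 28.5  Fu 0.4 Fv 11.9 Fz -0.5
```

send_rows([
  [0,0,2,0],
  [0,0,1.5,0],
  [0,0,0,0],
])

```text
time: 58.28
tool_pos: [589.0, 298.3, 28.7]
tcp_rot: [2.788, 1.562, 1.304]
contact_force: [-0.1, 22.3, -3.6]
grip_width: 0.8
```

send_rows([
  [0,0,-15,0],
  [0,0,-15,0],
  [-35,0,0,0],
  [-40,0,0,0],
  [-40,0,0,0],
  [0,0,0,0],
])

```text
time: 59.02
tool_pos: [588.5, 322.9, 147.4]
tcp_rot: [1.76, 1.563, 0.276]
contact_force: [0.3, 0.0, -0.8]
grip_width: 0.2
```

send_rows([
  [0,-25,35,0],
  [0,-25,35,0],
  [0,-25,35,0],
  [0,-25,35,0],
  [0,-25,35,0],
  [0,-25,35,0],
  [0,0,0,0],
])

```text
time: 59.9
tool_pos: [453.4, 98.2, 142.5]
tcp_rot: [-1.305, 1.568, -2.792]
contact_force: [0.6, 0.1, -0.3]
grip_width: 0.6
```

```bash
python3 uv.py; python3 lidfit.py
```

```text
t 59.90 tcp [453.4  98.2 142.5] F [ 0.6  0.1 -0.3] w 0.6 j [ 0.05  0.3   1.78 -0.    1.07 -0.03]
x [-0.003 -0.001 -1.   ] y [ 0.996  0.084 -0.003] z [ 0.084 -0.996  0.001]
u -75.8 v -108.5 z 142.5  Fu 0.6 Fv 0.1 Fz -0.3
top [500.2 145.7] 402 [ 699.3 -661.5]
top [151.4 279.4] 125 [343.5 246. ]
side [395.   41.7] 1009 [1147.6  724.3]
side [14.6 70.3] 337 [-298.7  721.3]
side [191.7 143.9] 200 [324.7 201.9]
side [282.3 151.7] 159 [595.2 124.3]
side [236.  157.4] 156 [453.4 118.6]
side [216.5 199.2] 179 [382.8 -49. ]
side [395.7 384.9] 420 [ 704.8 -633.7]
```

Last clip: −x,−y.

send_rows([
  [30,0,1.5,0],
  [25,0,0,0],
  [12.5,0,0,0],
  [10,0,0,0],
  [6.2,0,-0.7,0],
  [6.2,0,-0.8,0],
  [5.6,0,-2.8,0],
  [0,0,0,0],
])

```text
time: 61.0
tool_pos: [454.8, 103.2, 47.4]
tcp_rot: [-2.01, 1.571, 2.789]
contact_force: [-0.2, -0.0, 0.5]
grip_width: 0.6
```

send_rows([
  [5.6,0,-2.8,0],
  [4.3,0,-4.6,0],
  [4.3,0,-4.6,0],
  [2,0,-4.3,0],
  [2,0,-4.2,0],
  [0.7,0,-3,0],
  [0,0,-1,0],
  [0,0,0,0],
])

```text
time: 62.0
tool_pos: [452.8, 127.5, 28.7]
tcp_rot: [-2.913, 1.571, 1.886]
contact_force: [-0.2, -2.2, -0.3]
grip_width: 0.8
```

```bash
python3 uv.py
```

```text
t 62.00 tcp [452.8 127.5  28.7] F [-0.2 -2.2 -0.3] w 0.8 j [0.11 0.48 1.89 0.   0.78 0.02]
x [-0.  0. -1.] y [ 0.996  0.086 -0.   ] z [ 0.086 -0.996 -0.   ]
u -73.9 v -79.3 z 28.7  Fu -0.4 Fv -2.2 Fz -0.3
```

send_rows([
  [0,0,-2,0],
  [0,0,-2,0],
  [0,0,0,0],
])

```text
time: 62.38
tool_pos: [452.3, 131.0, 28.7]
tcp_rot: [-0.78, 1.57, -2.265]
contact_force: [-1.0, -5.2, -1.5]
grip_width: 0.6
```

send_rows([
  [0,0,-2,0],
  [0,0,0,0],
  [0,0,0,0],
])

```text
time: 62.75
tool_pos: [452.3, 131.3, 28.6]
tcp_rot: [-0.244, 1.568, -1.727]
contact_force: [0.0, -15.3, -1.2]
grip_width: 0.5
```

```bash
python3 uv.py
```

```text
t 62.75 tcp [452.3 131.3  28.6] F [  0.  -15.3  -1.2] w 0.5 j [ 0.12  0.48  1.89 -0.    0.78  0.04]
x [-0.    -0.003 -1.   ] y [ 0.996  0.087 -0.001] z [ 0.087 -0.996  0.003]
u -74.0 v -75.5 z 28.6  Fu -1.3 Fv -15.3 Fz -1.2
```

Firm stop at −75.5, the same as the first clip. Press a little more, retract clear of everything, and look.

send_rows([
  [0,0,-2,0],
  [0,0,0,0],
  [0,0,0,0],
])

```text
time: 63.12
tool_pos: [452.3, 131.4, 28.7]
tcp_rot: [-0.173, 1.565, -1.655]
contact_force: [0.5, -25.6, -0.5]
grip_width: 0.5
```

send_rows([
  [0,0,15,0],
  [0,0,15,0],
  [-35,0,0,0],
  [-40,0,0,0],
  [-40,0,0,0],
  [0,0,0,0],
])

```text
time: 63.88
tool_pos: [456.9, 105.6, 146.7]
tcp_rot: [1.647, 1.563, 0.163]
contact_force: [0.3, -0.6, 0.4]
grip_width: 0.7
```

send_rows([
  [-40,0,25,0],
  [-40,0,25,0],
  [0,0,25,0],
  [0,0,25,0],
  [0,0,0,0],
])

```text
time: 64.5
tool_pos: [463.2, 4.8, 222.7]
tcp_rot: [-2.084, 1.569, 2.712]
contact_force: [-0.5, 0.0, -0.4]
grip_width: 0.5
```

```bash
python3 uv.py; python3 lidfit.py; python3 - <<'E'
from fit import *
s=cam("side");t=cam("top")
a=cv2.resize(s["image"][85:195,180:330],None,fx=3,fy=3); b=cv2.resize(t["image"][150:280,105:215],None,fx=3,fy=3)
c=cv2.resize(t["image"][50:350],None,fx=.75,fy=.75)
a=cv2.copyMakeBorder(a,0,390-330,0,0,0); r=np.hstack([a,b]); c=cv2.copyMakeBorder(c[:210],0,0,0,780-420,0); 
cv2.imwrite("pics/g12.png",np.vstack([r,c])[:,:,::-1])
E
```

```text
t 64.50 tcp [463.2   4.8 222.7] F [-0.5  0.  -0.4] w 0.5 j [-0.16  0.21  1.65  0.    1.28 -0.24]
x [-0.001  0.001 -1.   ] y [ 0.996  0.084 -0.001] z [ 0.084 -0.996 -0.001]
u -74.0 v -202.4 z 222.7  Fu -0.5 Fv 0.1 Fz -0.4
top [500.1 145.7] 403 [ 699.3 -661.2]
top [147.2 285.3] 104 [328.7 256. ]
side [394.3  41.7] 1018 [1144.7  724.2]
side [14.8 70.3] 348 [-298.   721.2]
side [191.7 143.9] 204 [324.6 201.9]
side [282.  151.7] 156 [594.4 124.3]
side [234.6 159. ] 176 [448.6 111.7]
side [216.1 194.4] 369 [382.9 -29.9]
side [395.7 384.7] 420 [ 705.  -633.2]
```

View pics/g12.png

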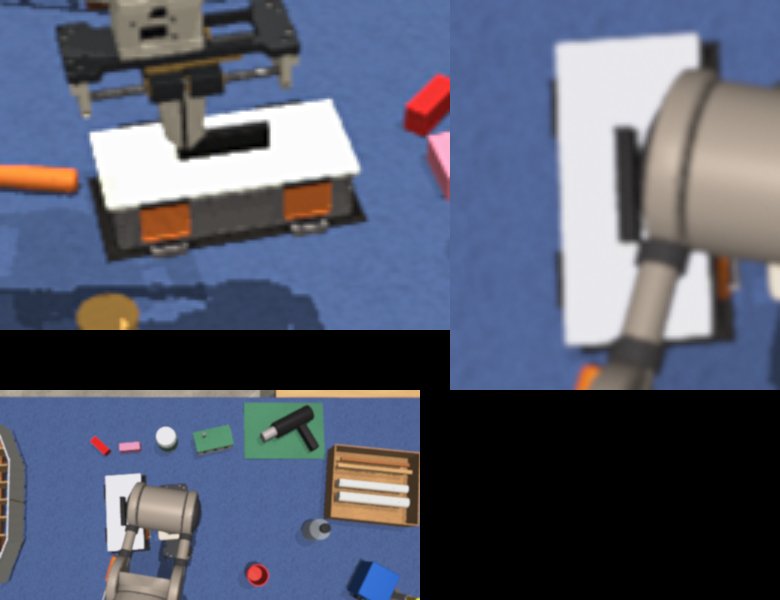

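The two front clips hang shut at (165,222) and (308,200). No orange shows beyond the back edge of the lid, the lid is level, and the bystanders are in place. Handing in.

```bash
python3 -c "
from plant import close_job
print(close_job())"
```

```text
the job is handed in; nothing more can be done
None
```

I packed the three yellow packs (all that were present) flat in the box, seated the lid, and shut the four clips. The order was +x,−y, then its diagonal −x,+y, then +x,+y and −x,−y. I handed in at 64.5 s with the arm clear of everything; the hand-in gave no verdict.

**Last checks:**
- **Lid:** it came to rest with its origin 48 mm above the box's underside, and it looks level in both views.
- **Front clips (the two on −y):** they hang shut in the side picture.
- **Back clips (the two on +y):** both cameras are blocked, so I judged them by touch. They stopped firmly at 79.1 and 79.5 mm. The lid-edge probe put a shut flap at about 79.7 mm.
- **Bystanders:** cup, tin, house and flask stand where they were in the last picture. I saw no change in the spool or screwdriver, but the arm partly hid them there.

**Failed or disagreed:**
- The first grasp of pack 1 slipped. The first grip on the handle closed on nothing. Both worked when I went lower.
- The fingertips appear to end about 17–24 mm above the reported TCP. Because of that my first lid-edge probe met nothing, so I repeated it lower.
- One pack in the box turned slightly between looks, and still lay flat inside before the lid went on.
- The box centre I measured was about 2 mm off in y.
- Pushing the second clip (−x,+y) reached 46 N at the fingertips against its stop. The 40 N limit is stated for the arm and the gripper's body.

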